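# Stack a two-tier cavity filter on its pinned build jig

## Robot

A 6-joint arm with a two-finger parallel gripper is mounted at the origin on a cart in front of the work surface, level with it; the furniture and walls round the work are solid. World frame = base frame: x ahead of the robot, y to its left, z up, the work surface at z = 0. Lengths are in mm, angles in degrees, forces in N, time in s.
With the tool pointing down it reaches from about 300 to 850 mm from the base axis. Payload 4.2 kg.
Tool frame: the origin (TCP) lies on the front face of the gripper's body, between the roots of the fingers; the fingertips stand 78 mm ahead of it and the grasp point (between the pads) lies 60 mm ahead of it; x points along the fingers, y is the direction in which the jaws open and shut, and the axes are right-handed (so a half turn about x gives the same grasp; the last joint's range is limited). The gripper opens to 91 mm and grips with 3 to 60 N. Pads are 32 mm wide; open, the fingers measure 118 mm over their backs; the gripper's body (76 mm by 178 mm) begins 60 mm behind the grasp point.
Start: joints at [-73.682, 18.312, 89.639, -0, 72.044, -1.146], TCP at [172.56, -548.505, 292.276] pointing down, gripper open.
Joint ranges: [-177.97, 177.97], [-48.28, 115.42], [12.27, 149.76], [-77.06, 257.06], [2.81, 150.46], [-146.56, 146.56]. Speed limits (degrees/s): [147.25, 147.25, 180, 180, 180, 180].

## Interface

Orientations are given as [roll, pitch, yaw] about the fixed x, y, z axes, in that order (R = Rz(yaw) Ry(pitch) Rx(roll)).
In Python, from workcell import status, viewer, env gives the robot as it stands. The module is installed in compiled form; this text tells all that it offers.
- The arm moves only by the tool move_arm, never from a script. Its argument "moves" is a list of rows, each a list of 3 entries, a list of its own where there are three numbers: the shift along the tool's x, y, z in cm, then the turn about the tool's x in rad, then the gripper's target within -1 to 1 (fully open at 1, half-way at 0, shut at -1). A call has 1 to 20 rows; each row is the pose to reach, as a shift and turn from the pose commanded when the call began, along the tool's axes at that moment; what a row does not reach only later rows make up. A row lasts 1/8 s, in which the tool goes at most 62.5 mm and 10.7 degrees, less where a joint would pass 70% of its speed; a pose out of reach is approached as far as the arm can. A call with a gripper value outside its range is refused whole. The fingers move at their own pace and stop on an object; "force" is the grip in N (left out, the last holds). Time passes only in rows, so rows that repeat a pose let the fingers close. It gives the time, the measured TCP pose, the force and the opening at its end, in the units of the state.
- status.state(): the state, without advancing time (a new reading comes with each control period).
- viewer.grab_frame(name): name is "scene" or "top" or "wrist"; returns the picture (420x560x3 uint8, red, green, blue); there is no depth.
- viewer.get_calibration(name): a dict with "camera_matrix" (3x3 intrinsics, pixels), "D" ([k1, k2, p1, p2, k3] as OpenCV has them; the pictures are not rectified), "eye" and "rotation" of the camera in the world. Camera axes: x right, y down, z forward; pixel columns grow to the right and rows downward; lengths in mm; the calibration is good to about 2 mm. A picture is of the moment at which its call begins: read the wrist's pose just before it. get_calibration takes no time and is no camera call; for the wrist camera it gives the pose at the moment of the call.
- env.job_done(): hands the job in, once; it reports no verdict.
The state is a dict: "time_s": time; "qpos": joint angles; "qvel": joint speeds; "effort": joint torques, N m; "ee_pos": TCP position; "ee_rot": TCP orientation; "force": force on the tool from outside, world axes, zero at the start; "torque": the same for the moment, N m; "gripper_width": finger opening in mm.
Only numpy, scipy, OpenCV 4.12 (cv2) and the standard library are available. Lean on these libraries where they do the work, as an engineer would, in place of code of your own. Each camera call takes 0.05 s, during which the arm holds its last target.

## Task

Build up the cavity filter on the jig with the two upright guide pins: first the deep body with the connectors on its ends, then the slotted iris plate, then the open frame, and last the cover with the tuning screws. Each part goes over both pins, same side up as it lies now (either way round), and right down flat on the one below; lower the parts, do not drop or force them, and leave the dish of screws and the torque wrench where they are.

Things in the scene. Friction and masses are not known exactly. Their poses are not given: they have to be found in the camera images.
- build_jig: Fixed black plate 146 (x) x 80 (y) mm, top 10 mm above the bench, a raised land 108 x 40 mm on it (top at 16 mm), cap screws at the corners (13.5 mm). Two upright 8 mm steel guide pins at x = +44 and -44 mm, y = 0: straight up to 62 mm above the bench, then tapering to a 3 mm tip at 74 mm. Origin: centre of the underside, on the bench; x runs through both pins, z up.
- jig_land (a point): Centre of the land of the jig, midway between the pins, 16 mm above the bench; the first part rests here. Axes as the jig's.
- cavity_body: Deep aluminium body, 110 (x) x 56 (y) x 24 mm, 0.24 kg: two floored pockets, a round post in each, and a brass coaxial connector sticking out 12 mm from each end. Like all four parts it has plain flat long sides (grasp across the 56 mm) and 10.5 mm round through holes for the pins at x = +44 and -44 mm, y = 0. Origin: centre of the underside; x along the long side, z up.
- iris_plate: Flat brass plate, 110 (x) x 56 (y) x 6 mm (z), 0.13 kg, with two rectangular windows 8 x 30 mm through it at x = +17 and x = -17 mm, and the two pin holes near the ends (x = +44 and -44 mm). Lies flat on the bench. Origin: centre of the underside; x along the long side, z up.
- cavity_frame: Open aluminium frame, 110 (x) x 56 (y) x 18 mm (z), 0.14 kg: solid ends with the pin holes (x = +44 and -44 mm), thin long walls and a stub partition in the middle, no floor and no connectors (the bench shows through). Origin: centre of the underside; x along the long side, z up.
- tuning_cover: Flat aluminium cover, 110 (x) x 56 (y) x 6 mm (z), 0.13 kg, with three brass tuning screws with steel lock nuts standing 10 mm above it in a row along its middle, and the two pin holes near the ends (x = +44 and -44 mm). Lies flat, screws up. Origin: centre of the underside; x along the long side, z up.
- screw_dish: Bystander: round steel dish of small screws, 94 mm wide, 18 mm high. Origin: centre of the underside.
- sma_wrench: Bystander: small torque wrench with a red handle, 21 x 147 x 19 mm, lying flat at the left. Origin: about its middle, on the bench. Behind it, to the left, the black fan of a fume extractor hangs low over the bench: keep the arm in front of it and to its right.
Mind the look-alikes: they are no part of the job. Leave any red look-alike of the tuning_cover alone.

How it is judged (in metres and radians):
On the way, in this order (a step that is already met when the one before it is completed fails the run):
1. The body with the connectors lies flat on the land of the jig, over both pins (horizontal distance between cavity_body and jig_land below 0.004 m and z of cavity_body in the frame of jig_land between -0.002 and 0.002 m and angle between the x axis of cavity_body and the x axis of build_jig, either way round below 0.08 rad and angle between cavity_body's own z axis and vertical below 0.05 rad), for 0.2 s.
2. The iris plate lies flat on the body, over both pins (horizontal distance between iris_plate and jig_land below 0.004 m and z of iris_plate in the frame of jig_land between 0.022 and 0.026 m and angle between the x axis of iris_plate and the x axis of build_jig, either way round below 0.08 rad and angle between iris_plate's own z axis and vertical below 0.05 rad), for 0.2 s.
3. The open frame lies flat on the iris plate, over both pins (horizontal distance between cavity_frame and jig_land below 0.004 m and z of cavity_frame in the frame of jig_land between 0.028 and 0.032 m and angle between the x axis of cavity_frame and the x axis of build_jig, either way round below 0.08 rad and angle between cavity_frame's own z axis and vertical below 0.05 rad), for 0.2 s.
4. The cover lies flat on the frame, over both pins (horizontal distance between tuning_cover and jig_land below 0.004 m and z of tuning_cover in the frame of jig_land between 0.046 and 0.05 m and angle between the x axis of tuning_cover and the x axis of build_jig, either way round below 0.08 rad and angle between tuning_cover's own z axis and vertical below 0.05 rad), for 0.2 s.
At the end, for the whole second after the job is handed in: Body, iris plate, frame and cover stacked on the jig in that order from below, right side up, over both pins: centre within 4 mm and long side within 0.08 rad of the jig's, tilt under 0.05 rad, underside within 2 mm of 0, 24, 30 and 48 mm above the land; released and at rest (all of step 1 and all of step 2 and all of step 3 and all of step 4 and linear speed of each of cavity_body, iris_plate, cavity_frame, tuning_cover below 0.02 m/s and angular speed of each of cavity_body, iris_plate, cavity_frame, tuning_cover below 0.2 rad/s); the robot touches nothing.
It fails at once if the dish of screws was moved more than 25 mm from where it lay (distance of screw_dish from where it was at the start of the episode above 0.025 m).
It fails at once if the torque wrench was moved more than 25 mm from where it lay (distance of sma_wrench from where it was at the start of the episode above 0.025 m).
It fails at once if a part was forced or slammed onto the jig (more than 80 N on it) (contact force between build_jig and anything else above 80 N).
It fails at once if a part was dropped onto the jig (faster than 0.4 m/s while over the pins and less than 75 mm above the land) ((horizontal distance between cavity_body and jig_land below 0.02 m and z of cavity_body in the frame of jig_land below 0.075 m and linear speed of cavity_body above 0.4 m/s) or (horizontal distance between iris_plate and jig_land below 0.02 m and z of iris_plate in the frame of jig_land below 0.075 m and linear speed of iris_plate above 0.4 m/s) or (horizontal distance between cavity_frame and jig_land below 0.02 m and z of cavity_frame in the frame of jig_land below 0.075 m and linear speed of cavity_frame above 0.4 m/s) or (horizontal distance between tuning_cover and jig_land below 0.02 m and z of tuning_cover in the frame of jig_land below 0.075 m and linear speed of tuning_cover above 0.4 m/s)).
It also fails if it takes over 109 s, if anything falls off the work surface, if the arm or the gripper's body presses on something with over 40 N, if the wrist force passes 120 N, or if a joint passes its speed limit or range.

## Working session

There is one attempt and no reset: what is moved stays moved. The work goes in short steps, Python scripts to look and compute and a tool call to move; the robot and the scene stay as the last step left them, time stands still between calls to the robot, and variables do not carry over. Pictures are saved under pics/ and viewed, and the job is handed in when it is done.

Besides the shell and the picture viewer there is one more tool, called after ">>>" as name(argument=value, ...), one argument or row to a line, values as JSON. move_arm: Moves the arm, as the interface text tells. Its arguments: {"type":"object","properties":{"moves":{"type":"array","items":{"type":"array"}},"force":{"type":"number"}},"required":["moves"]}

```bash
mkdir -p pics
cat > h.py <<'E'
import numpy as np, cv2
from workcell import status, viewer, env
def snap(n,f):
    im=viewer.grab_frame(n); c=viewer.get_calibration(n)
    cv2.imwrite('pics/'+f,im[:,:,::-1].copy()); return im,c
E
python3 - <<'E'
from h import *
print(status.state())
for n in ("scene","top","wrist"):
    im,c=snap(n,n+'0.png'); print(n,c)
E
```

```text
{'time_s': 0.0, 'qpos': array([-7.36828474e+01,  1.83516357e+01,  8.97070641e+01, -2.12568131e-03,
        7.20448626e+01, -1.14525739e+00]), 'qvel': array([-0.11009721,  0.03595525,  0.01797181,  0.03839547, -0.0314167 ,
       -0.14152889]), 'effort': array([ 3.70070105e-03, -4.12459660e+01, -2.31973547e+01,  7.30953366e-02,
        4.58208472e-02, -1.35664022e-04]), 'ee_pos': array([ 172.43852959, -548.13949134,  291.41576389]), 'ee_rot': array([-90.02730069,  89.89641781, 107.43576638]), 'force': array([-0.02853184,  0.3542227 , -0.19701341]), 'torque': array([0.01308303, 0.02738065, 0.03314048]), 'gripper_width': 90.91519319452199}
scene {'camera_matrix': array([[423.37913942,   0.        , 271.21251784],
       [  0.        , 423.37913942, 211.33228501],
       [  0.        ,   0.        ,   1.        ]]), 'D': array([-0.0573172,  0.       ,  0.       ,  0.       ,  0.       ]), 'eye': array([ -7.87385381, 608.69560506, 526.38826153]), 'rotation': array([-118.59802658,   -0.47879265, -139.45685883])}
top {'camera_matrix': array([[458.8127587 ,   0.        , 285.86267508],
       [  0.        , 458.8127587 , 203.14929   ],
       [  0.        ,   0.        ,   1.        ]]), 'D': array([-0.07977444,  0.        ,  0.        ,  0.        ,  0.        ]), 'eye': array([ 419.79049231,  -50.99290532, 1256.70741231]), 'rotation': array([-173.87234133,    0.44830625,  -90.99555438])}
wrist {'camera_matrix': array([[344.35132556,   0.        , 284.48461575],
       [  0.        , 344.35132556, 208.16323769],
       [  0.        ,   0.        ,   1.        ]]), 'D': array([-0.06921183,  0.        ,  0.        ,  0.        ,  0.        ]), 'eye': array([ 238.74282505, -527.42984733,  383.38165242]), 'rotation': array([ 1.65445368e+02, -2.11985068e-03, -7.25736090e+01])}
```

View pics/scene0.png

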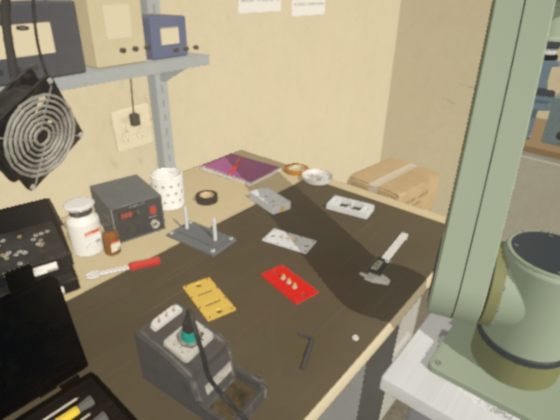

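View pics/top0.png

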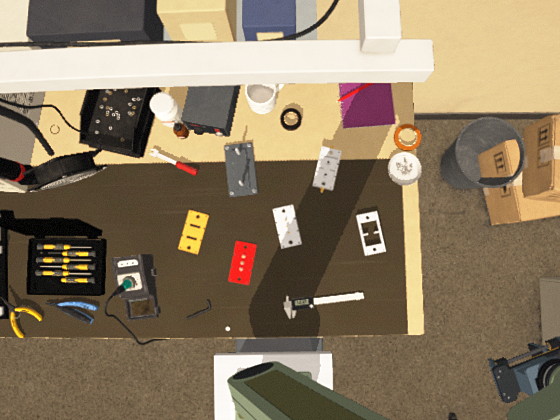

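View pics/wrist0.png

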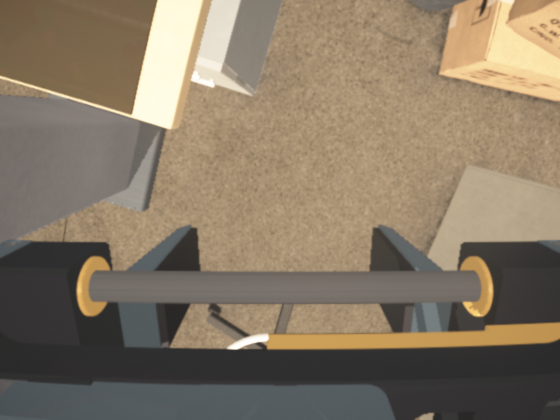

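The top picture shows the jig at (240,168), iris plate (194,232), red look-alike (242,262), cover (287,227), body (326,168) and open frame (370,232). Next I'll enlarge these.

Run:
```python
import cv2
im=cv2.imread('pics/top0.png')
a=im[125:285,165:400]
def crop(x0,y0,w,h,s,f):
    c=cv2.resize(im[y0:y0+h,x0:x0+w],None,fx=s,fy=s,interpolation=cv2.INTER_CUBIC)
    for x in range((x0+9)//10*10,x0+w,10):
        cv2.putText(c,str(x),((x-x0)*s,8),0,.3,(0,255,255));cv2.line(c,((x-x0)*s,10),((x-x0)*s,16),(0,255,255))
    for y in range((y0+9)//10*10,y0+h,10):
        cv2.putText(c,str(y),(0,(y-y0)*s),0,.3,(0,255,255));cv2.line(c,(18,(y-y0)*s),(24,(y-y0)*s),(0,255,255))
    cv2.imwrite('pics/'+f,c)
crop(170,130,100,74,8,'c1.png')
crop(265,140,90,74,8,'c2.png')
crop(170,195,90,70,8,'c3.png')
crop(265,195,130,70,6,'c4.png')
```

```text
(no output)
```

View pics/c1.png

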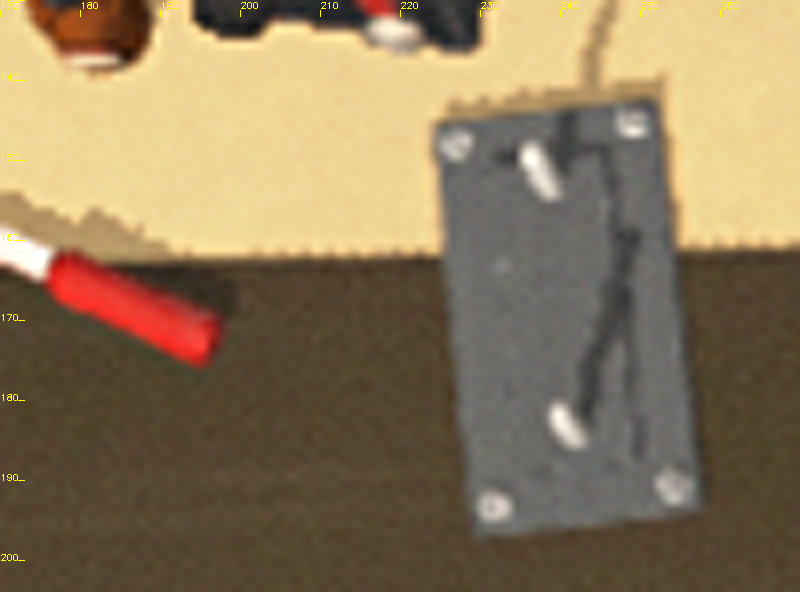

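View pics/c2.png

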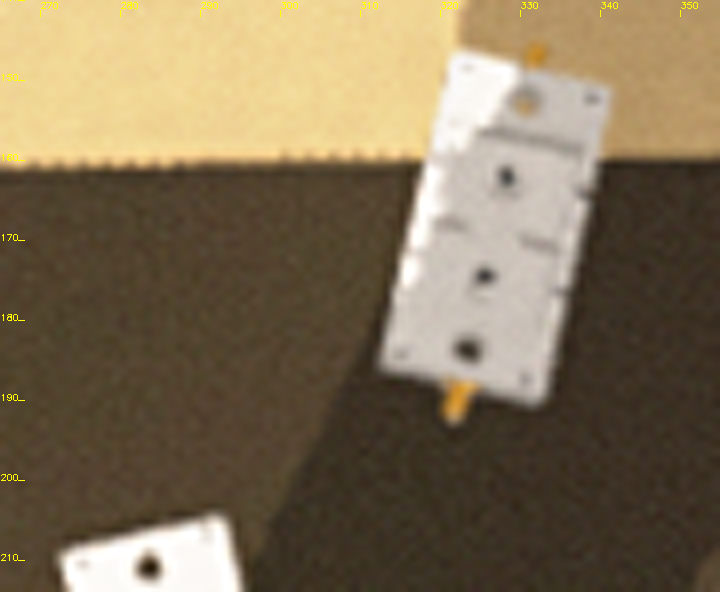

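View pics/c3.png

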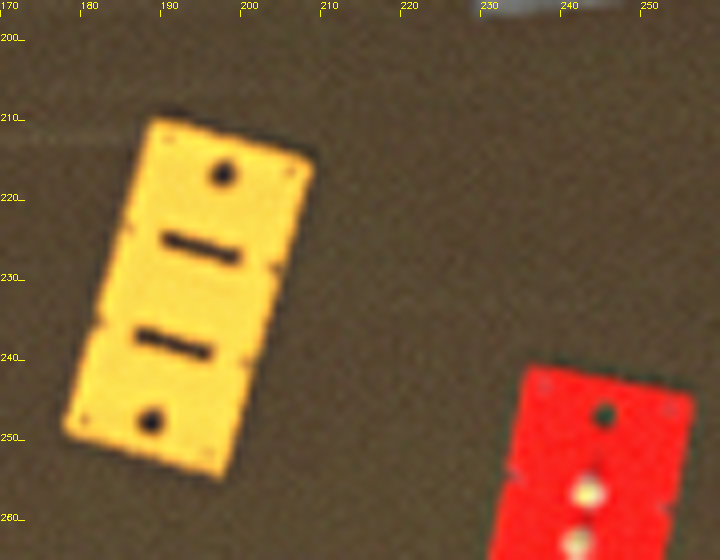

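View pics/c4.png

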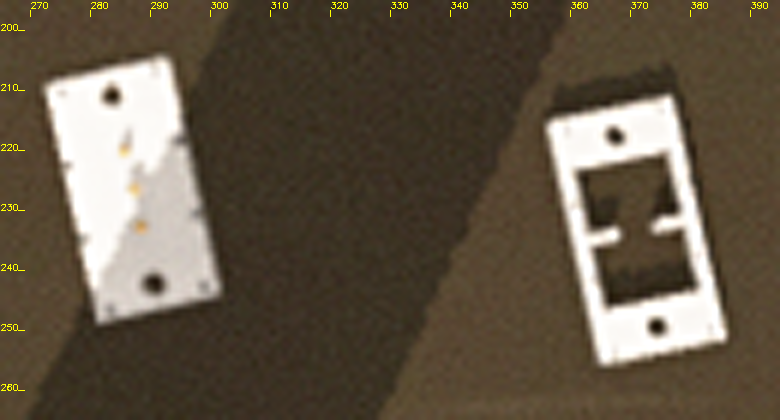

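```bash
cat >> h.py <<'E'
from scipy.spatial.transform import Rotation as Rt
def ray(c,px):
    u=cv2.undistortPoints(np.array(px,float).reshape(-1,1,2),c['camera_matrix'],c['D']).reshape(-1,2)
    return np.c_[u,np.ones(len(u))]@Rt.from_euler('xyz',c['rotation'],degrees=True).as_matrix().T
def hit(c,px,z):
    d=ray(c,px); e=np.array(c['eye']); return e+d*((z-e[2])/d[:,2])[:,None]
def proj(c,P):
    R=Rt.from_euler('xyz',c['rotation'],degrees=True).as_matrix()
    rv=cv2.Rodrigues(R.T)[0]; tv=-R.T@np.array(c['eye'])
    return cv2.projectPoints(np.array(P,float).reshape(-1,1,3),rv,tv,c['camera_matrix'],c['D'])[0].reshape(-1,2)
E
python3 - <<'E'
from h import *
c=viewer.get_calibration('top')
T={'jig':(10,[(224.6,145.2),(252.1,142.5),(257.8,193.4),(229.4,196.5)]),
'jigtips':(74,[(236.5,148.3),(240,180.5)]),
'body':(24,[(321.9,146.5),(341.2,151.5),(333.1,190.6),(312.8,186.2)]),'bodyh':(24,[(330.6,152.6),(323.4,183.6)]),
'iris':(6,[(189,209.8),(209.4,215),(197.9,254.8),(178.1,248.5)]),'irish':(6,[(197.9,216.8),(188.9,247.6)]),
'cov':(6,[(272.5,209.5),(293,204.5),(301.7,244.3),(281.2,249)]),'covh':(6,[(283.7,211),(290.5,242.3)]),
'fr':(18,[(356.2,215.3),(377.2,211.2),(386.2,251.7),(365,256)]),'frh':(18,[(367.7,217.7),(374.5,249.3)])}
for k,(z,p) in T.items():
    w=hit(c,np.array(p)-.44,z)[:,:2]; m=w.mean(0)
    d=(w[0]-w[1]) if len(w)==2 else (w[0]+w[1]-w[2]-w[3])/2
    print(k,m.round(1),'len',np.linalg.norm(d).round(1),'ang',np.degrees(np.arctan2(d[1],d[0])).round(1))
E
```

```text
jig [651.5  80. ] len 144.2 ang 5.5
jigtips [652.8  80.3] len 86.5 ang 5.8
body [ 646.2 -157. ] len 111.8 ang -13.7
bodyh [ 647.7 -156.3] len 88.2 ang -14.5
iris [480.8 211.6] len 111.3 ang -16.0
irish [480.2 212.1] len 87.5 ang -16.4
cov [490.7 -44.6] len 110.8 ang 11.4
covh [491.1 -44.6] len 87.4 ang 11.2
fr [ 467.6 -271.4] len 111.9 ang 10.4
frh [ 467.6 -271.2] len 87.0 ang 10.2
```

```bash
cat >> h.py <<'E'
def tool():
    s=status.state(); return s,Rt.from_euler('xyz',s['ee_rot'],degrees=True).as_matrix(),np.array(s['ee_pos'])
def yawof(R):  # world heading of tool z axis
    return np.degrees(np.arctan2(R[1,2],R[0,2]))
def goto(x,y,z,yaw=None):
    s,R,p=tool(); d=R.T@(np.array([x,y,z])-p)/10
    t=None
    if yaw is not None:
        t=-((yaw-yawof(R)+180)%360-180)
    print('t',round(s['time_s'],2),'pos',p.round(1),'zyaw',yawof(R).round(2),'F',s['force'].round(1),'w',round(s['gripper_width'],1))
    print('shift cm',d.round(2),'turn',None if t is None else round(np.radians(t),4))
E
python3 - <<'E'
from h import *
s,R,p=tool();print(R.round(3))
c=viewer.get_calibration('wrist');print(R.T@(c['eye']-p), (R.T@Rt.from_euler('xyz',c['rotation'],degrees=True).as_matrix()).round(3))
goto(646.5,-156.5,200,-14+180)
goto(646.5,-156.5,200,-14)
E
```

```text
[[-0.     0.3   -0.954]
 [ 0.001 -0.954 -0.3  ]
 [-1.    -0.001 -0.   ]]
[-91.75345755  -0.09970853 -69.45165471] [[-0.001 -0.251  0.968]
 [ 1.    -0.001  0.001]
 [ 0.001  0.968  0.251]]
t 0.15 pos [ 172.5 -548.3  291.6] zyaw -162.54 F [ 1.4  0.1 -0.5] w 91.4
shift cm [  9.19 -23.13 -56.97] turn 0.5492
t 0.15 pos [ 172.5 -548.3  291.6] zyaw -162.54 F [ 1.4  0.1 -0.5] w 91.4
shift cm [  9.19 -23.13 -56.97] turn -2.5924
```

>>> move_arm(
  moves=[
    [[9,-23.1,-57],-2.59,1],
    [[9,-23.1,-57],-2.59,1],
    [[9,-23.1,-57],-2.59,1],
    [[9,-23.1,-57],-2.59,1],
    [[9,-23.1,-57],-2.59,1],
    [[9,-23.1,-57],-2.59,1],
    [[9,-23.1,-57],-2.59,1],
    [[9,-23.1,-57],-2.59,1],
    [[9,-23.1,-57],-2.59,1],
    [[9,-23.1,-57],-2.59,1],
    [[9,-23.1,-57],-2.59,1],
    [[9,-23.1,-57],-2.59,1],
    [[9,-23.1,-57],-2.59,1],
    [[9,-23.1,-57],-2.59,1],
    [[9,-23.1,-57],-2.59,1],
    [[9,-23.1,-57],-2.59,1],
    [[9,-23.1,-57],-2.59,1],
  ],
)

```text
time_s: 2.28
ee_pos: [646.9, -157.1, 202.2]
ee_rot: [-144.2, 90.0, -158.4]
force: [0.4, 0.4, -0.4]
gripper_width: 91.5
```

Run:
```python
from h import *
import json
goto(646.5,-156.5,200,-14)
im,c=snap('wrist','w1.png')
import pickle;pickle.dump(c,open('w1.pkl','wb'))
print(c['eye'],c['rotation'],status.state()['qpos'])
```

```text
t 2.27 pos [ 646.9 -157.1  202.2] zyaw -14.21 F [ 0.4  0.4 -0.4] w 91.5
shift cm [ 0.22  0.05 -0.06] turn -0.0036
[ 578.02116243 -140.03953537  293.97024376] [1.65533289e+02 1.06254421e-01 7.57680732e+01] [-1.46387871e+01  2.99467630e+01  8.41895259e+01 -4.10712141e-03
  6.58659870e+01 -9.04426110e+01]
```

View pics/w1.png

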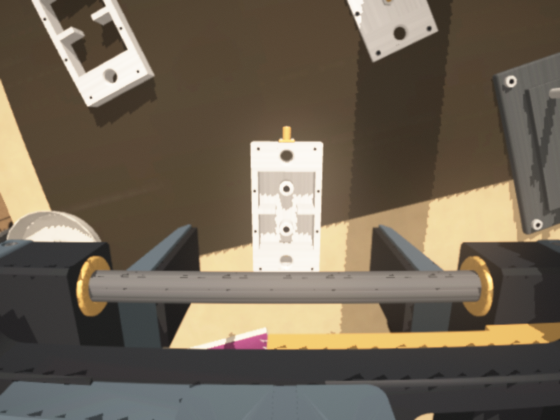

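```bash
cat >> h.py <<'E'
def crop(src,x0,y0,w,h,s,f,st=10):
    im=cv2.imread('pics/'+src)
    c=cv2.resize(im[y0:y0+h,x0:x0+w],None,fx=s,fy=s,interpolation=cv2.INTER_CUBIC)
    for x in range(-(-x0//st)*st,x0+w,st):
        X=int((x-x0+.5)*s);cv2.putText(c,str(x),(X,8),0,.3,(0,0,255));cv2.line(c,(X,10),(X,16),(0,0,255))
    for y in range(-(-y0//st)*st,y0+h,st):
        Y=int((y-y0+.5)*s);cv2.putText(c,str(y),(0,Y),0,.3,(0,0,255));cv2.line(c,(18,Y),(24,Y),(0,0,255))
    cv2.imwrite('pics/'+f,c)
E
python3 - <<'E'
from h import *
crop('w1.png',240,120,95,75,8,'w1c.png')
E
```

```text
(no output)
```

View pics/w1c.png

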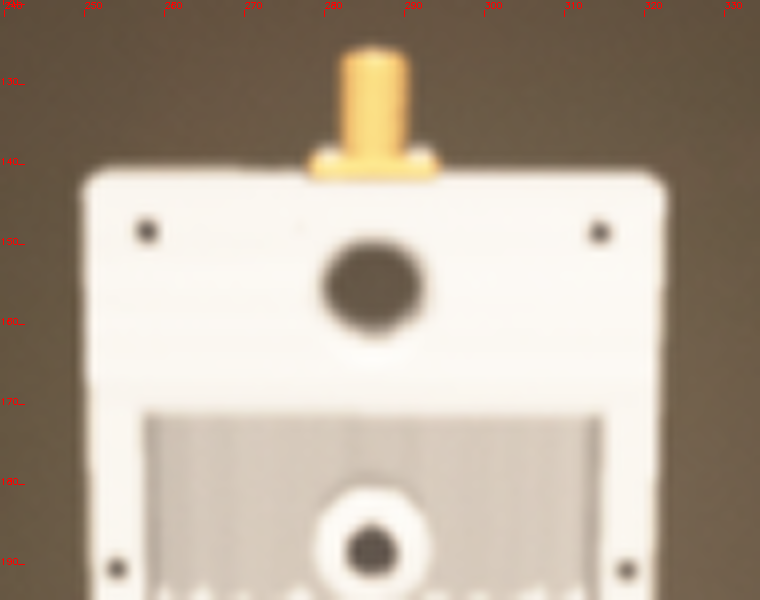

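Run:
```python
from h import *
import pickle
c=pickle.load(open('w1.pkl','rb'))
w=hit(c,[(257.9,148.4),(314.5,148.5),(254.1,190.5),(317.9,190.75),(286.1,155.4),(250,140.9),(322.5,140.9)],24)
print(w.round(1))
a=(w[0]+w[1])/2;b=(w[2]+w[3])/2
print('ax',np.degrees(np.arctan2(*(b-a)[[1,0]])), 'cross',[np.degrees(np.arctan2(*(v)[[1,0]]))-90 for v in (w[0]-w[1],w[2]-w[3],w[5]-w[6])],np.linalg.norm(w[0]-w[1]))
yaw=np.radians(-14.1);u=np.array([np.cos(yaw),np.sin(yaw)]);n=np.array([-u[1],u[0]])
print('center hole',w[4][:2]+44*u,'edge',(w[5]+w[6])[:2]/2+55*u, 'mid lat',[(q[:2]@n).round(2) for q in (a,b,w[4])])
```

```text
[[ 593.9 -165.9   24. ]
 [ 604.7 -123.3   24. ]
 [ 625.3 -177.6   24. ]
 [ 638.  -128.2   24. ]
 [ 604.5 -146.    24. ]
 [ 586.8 -170.3   24. ]
 [ 600.6 -115.9   24. ]]
ax -14.437737991580635 cross [np.float64(-194.3169887801593), np.float64(-194.4373327737804), np.float64(-194.21771370050675)] 43.97231631589595
center hole [ 647.19216536 -156.69543722] edge [ 647.01714938 -156.51997391] mid lat [np.float64(5.77), np.float64(5.58), np.float64(5.69)]
```

Run:
```python
from h import *
goto(602,75,200,5.6)
```

```text
t 2.33 pos [ 646.9 -157.1  202.2] zyaw -14.19 F [-0.  -0.2 -0.2] w 91.4
shift cm [  0.22  21.4  -10.05] turn -0.3455
```

>>> move_arm(
  moves=[
    [[0.2,21.4,-10],-0.345,1],
    [[0.2,21.4,-10],-0.345,1],
    [[0.2,21.4,-10],-0.345,1],
    [[0.2,21.4,-10],-0.345,1],
    [[0.2,21.4,-10],-0.345,1],
    [[0.2,21.4,-10],-0.345,1],
    [[0.2,21.4,-10],-0.345,1],
  ],
)

```text
time_s: 3.2
ee_pos: [602.6, 73.5, 200.3]
ee_rot: [-60.9, 90.0, -55.4]
force: [-0.7, 0.3, -0.4]
gripper_width: 91.1
```

Run:
```python
from h import *
goto(602,75,200,5.6)
im,c=snap('wrist','w2.png')
import pickle;pickle.dump(c,open('w2.pkl','wb'))
crop('w2.png',210,80,160,120,5,'w2c.png')
```

```text
t 3.2 pos [602.6  73.5 200.3] zyaw 5.52 F [-0.7  0.3 -0.4] w 91.1
shift cm [ 0.03  0.15 -0.05] turn -0.0014
```

View pics/w2.png

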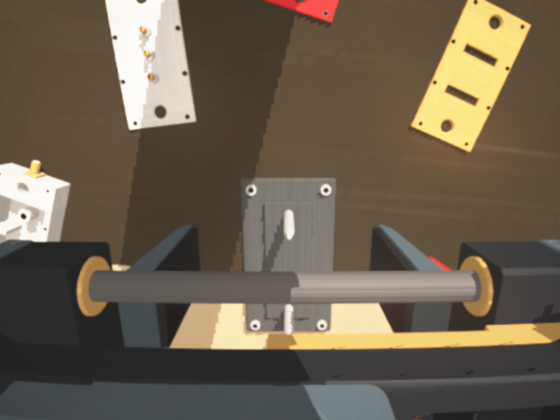

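View pics/w2c.png

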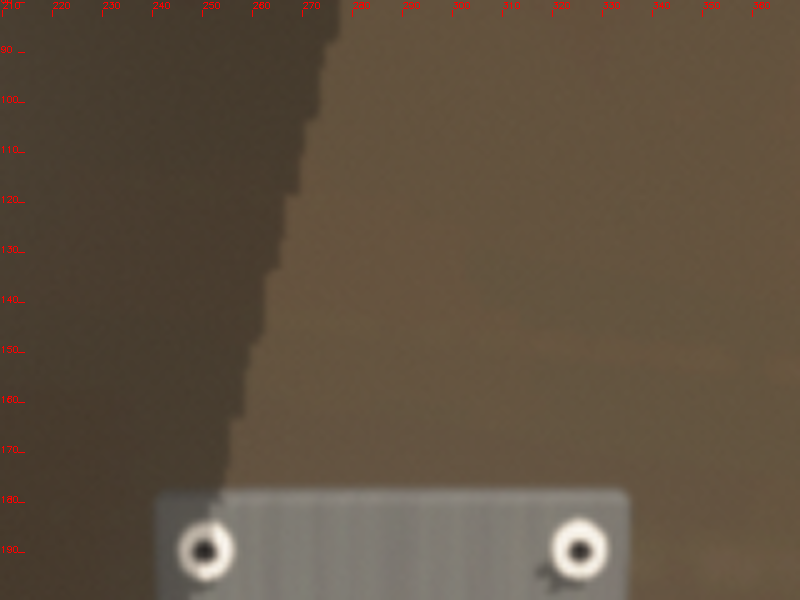

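Run:
```python
from h import *
crop('w2.png',240,170,100,75,8,'w2a.png')
crop('w2.png',240,300,100,40,8,'w2b.png')
```

```text
(no output)
```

View pics/w2a.png

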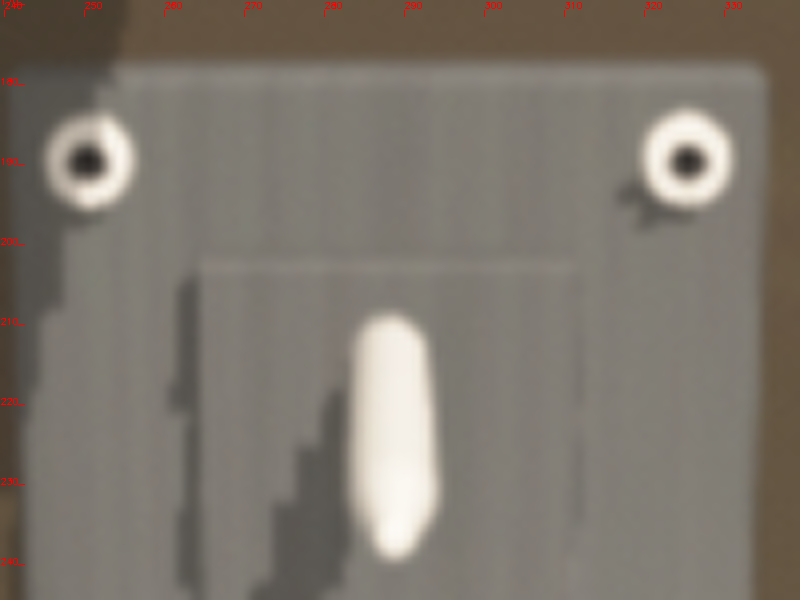

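View pics/w2b.png

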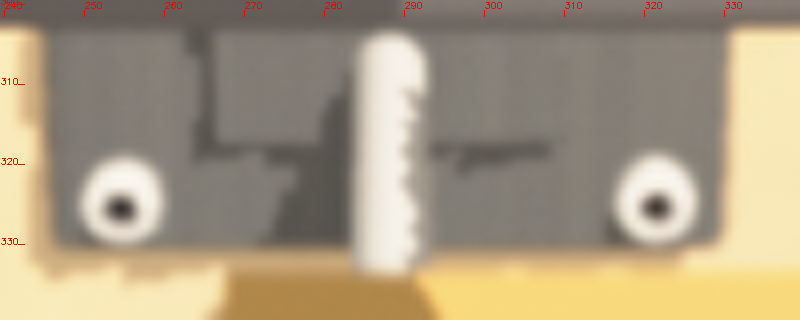

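Run:
```python
from h import *
import pickle
c=pickle.load(open('w2.pkl','rb'))
w=hit(c,[(250.75,189.6),(325.4,189.4),(254.75,324.25),(321.5,324.25)],13.5)[:,:2]
print(w.round(1),w.mean(0)); d=(w[2]+w[3]-w[0]-w[1])/2; e=(w[0]+w[2]-w[1]-w[3])/2
print(np.linalg.norm(d),np.degrees(np.arctan2(d[1],d[0])),np.degrees(np.arctan2(e[1],e[0]))-90)
yaw=np.arctan2(d[1],d[0]);u=d/np.linalg.norm(d)
t=hit(c,[(288.9,238.5)],74)[0,:2]; b=hit(c,[(288.3,209.3)],16)[0,:2]
print('tip',t,t+44*u,'base',b,b+48*u)
# edge z10
w=hit(c,[(241.5,177.8),(334.5,177.8)],10)[:,:2];print(w, w.mean(0)+73*u)
# side lines for pin: predict pins with centre
C=np.array(w.mean(0)+73*u)
for s in(-1,1):
  print(proj(c,[[*(C+s*44*u),16],[*(C+s*44*u),62],[*(C+s*44*u),74]]))
```

```text
[[590.2  43.7]
 [584.1 105. ]
 [716.1  56.2]
 [710.1 117.5]] [650.14040309  80.59170361]
126.54601446906008 5.657877171832281 -174.4145975207462
tip [608.3356643   76.49566089] [652.12131034  80.83354063] base [603.29653936  76.10878864] [651.06269868  80.84102108]
[[581.73525843  35.09154115]
 [574.3525216  111.7573192 ]] [650.68825731  80.62136702]
[[288.08311813 213.49979153]
 [288.62142079 230.83095765]
 [288.79576044 236.45234166]]
[[288.1189081  307.79855803]
 [288.6021496  338.97453282]
 [288.75432295 348.82715129]]
```

Run:
```python
from h import *
goto(647.1,-156.6,150,-14.35)
goto(647.1,-156.6,81.5,-14.35)
```

```text
t 3.25 pos [602.6  73.5 200.2] zyaw 5.51 F [0.2 0.3 0.4] w 91.2
shift cm [  5.03 -23.33   2.22] turn 0.3467
t 3.25 pos [602.6  73.5 200.2] zyaw 5.51 F [0.2 0.3 0.4] w 91.2
shift cm [ 11.88 -23.33   2.21] turn 0.3467
```

>>> move_arm(
  moves=[
    [[3,-23.33,2.2],0.347,1],
    [[5,-23.33,2.2],0.347,1],
    [[5,-23.33,2.2],0.347,1],
    [[5,-23.33,2.2],0.347,1],
    [[5,-23.33,2.2],0.347,1],
    [[5,-23.33,2.2],0.347,1],
    [[8,-23.33,2.2],0.347,1],
    [[10,-23.33,2.2],0.347,1],
    [[11.2,-23.33,2.2],0.347,1],
    [[11.8,-23.33,2.2],0.347,1],
    [[11.8,-23.33,2.2],0.347,1],
  ],
)

```text
time_s: 4.62
ee_pos: [647.2, -154.8, 82.5]
ee_rot: [-6.7, 90.0, -20.9]
force: [0.5, -0.0, -0.2]
gripper_width: 91.2
```

Run:
```python
from h import *
goto(647.1,-156.6,81.5,-14.35)
```

```text
t 4.62 pos [ 647.2 -154.8   82.5] zyaw -14.23 F [ 0.5 -0.  -0.2] w 91.2
shift cm [ 0.1  -0.18  0.03] turn 0.0022
```

>>> move_arm(
  moves=[
    [[0.1,-0.18,0],0,1],
    [[0.1,-0.18,0],0,0],
    [[0.1,-0.18,0],0,-0.2],
    [[0.1,-0.18,0],0,-0.6],
    [[0.1,-0.18,0],0,-0.6],
    [[0.1,-0.18,0],0,-0.6],
    [[0.1,-0.18,0],0,-0.6],
  ],
  force=30,
)

```text
time_s: 5.5
ee_pos: [646.7, -156.8, 81.3]
ee_rot: [54.7, 90.0, 40.4]
force: [-0.5, 0.8, 1.3]
gripper_width: 56.0
```

Run:
```python
from h import *
goto(647.1,-156.6,81.5,-14.35)
```

```text
t 5.5 pos [ 646.7 -156.8   81.3] zyaw -14.26 F [-0.5  0.8  1.3] w 56.0
shift cm [-0.02  0.03  0.04] turn 0.0015
```

Run:
```python
from h import *
goto(650.5,80.7,185,5.65)
```

```text
t 5.5 pos [ 646.7 -156.8   81.3] zyaw -14.26 F [-0.5  0.8  1.3] w 56.0
shift cm [-10.36  23.11  -5.48] turn -0.3475
```

>>> move_arm(
  moves=[
    [[-3,0,0],0,-0.6],
    [[-7,0,0],0,-0.6],
    [[-10.4,3,-1],0,-0.6],
    [[-10.4,7,-2],-0.1,-0.6],
    [[-10.4,11,-3],-0.2,-0.6],
    [[-10.4,15,-4],-0.3,-0.6],
    [[-10.4,19,-5],-0.347,-0.6],
    [[-10.4,22,-5.3],-0.347,-0.6],
    [[-10.4,23.1,-5.5],-0.347,-0.6],
    [[-10.4,23.1,-5.5],-0.347,-0.6],
    [[-10.4,23.1,-5.5],-0.347,-0.6],
  ],
)

```text
time_s: 6.88
ee_pos: [650.0, 79.2, 185.0]
ee_rot: [-133.3, 89.9, -127.7]
force: [-0.5, -0.6, -2.5]
gripper_width: 56.0
```

Run:
```python
from h import *
goto(650.5,80.7,185,5.65)
im,c=snap('wrist','w3.png')
im,c=snap('scene','s3.png')
```

```text
t 6.88 pos [650.   79.2 185. ] zyaw 5.57 F [-0.5 -0.6 -2.5] w 56.0
shift cm [-0.    0.15  0.06] turn -0.0014
```

View pics/w3.png

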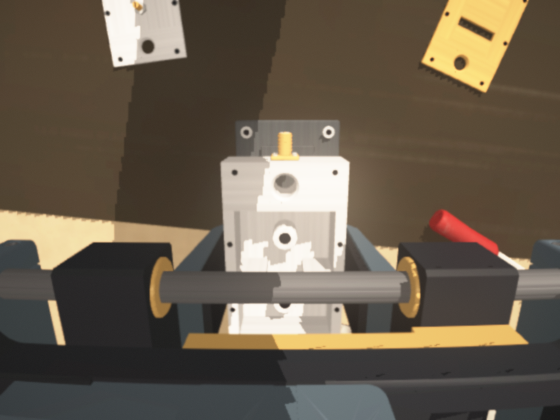

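View pics/s3.png

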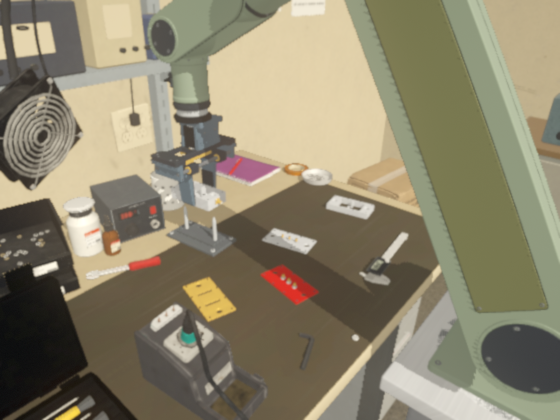

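Run:
```python
from h import *
crop('w3.png',215,115,140,90,5,'w3c.png')
```

```text
(no output)
```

View pics/w3c.png

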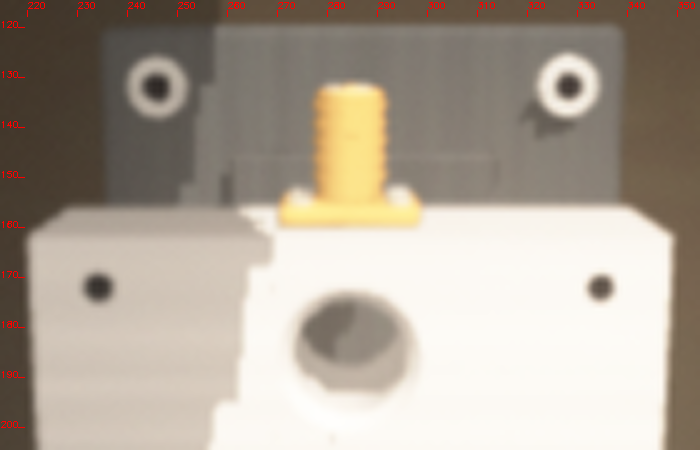

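Run:
```python
from h import *
c=viewer.get_calibration('wrist'); s,R,p=tool()
zt=p[2]-81.3+24
w=hit(c,[(234.1,171.9),(334.5,171.9),(285.2,183.7)],zt)[:,:2]
k=hit(c,[(245.9,131.7),(328.1,131.7)],13.5)[:,:2]
u=np.array([np.cos(np.radians(5.6)),np.sin(np.radians(5.6))]);n=np.array([-u[1],u[0]])
print(p,w,k)
print('part centre',(w[0]+w[1])/2+49*u, w[2]+44*u,'yaw',np.degrees(np.arctan2(*(w[1]-w[0])[::-1]))-90)
print('jig',k.mean(0)+63.3*u,'yaw',np.degrees(np.arctan2(*(k[1]-k[0])[::-1]))-90)
# where screw holes are wrt centre: 
print(np.linalg.norm(w[0]-w[1]))
```

```text
[650.10677951  79.21978626 185.16028076] [[603.43151633  52.21617589]
 [599.2147559   95.80745968]
 [606.49998318  74.91445894]] [[590.67393007  43.74389518]
 [584.73502596 105.14124154]]
part centre [650.08927871  78.79337987] [650.28998878  79.20810653] yaw 5.525260131366352
jig [650.70237243  80.61956591] yaw 5.524974946775217
43.794760996653906
```

>>> move_arm(
  moves=[
    [[0,0.16,0.06],0,-0.6],
    [[1,0.16,0.06],0,-0.6],
    [[2,0.16,0.06],0,-0.6],
    [[2.6,0.16,0.06],0,-0.6],
    [[2.6,0.16,0.06],0,-0.6],
  ],
)

```text
time_s: 7.6
ee_pos: [650.2, 82.1, 158.2]
ee_rot: [-176.5, 89.9, -170.9]
force: [-0.1, 0.6, -3.5]
gripper_width: 55.8
```

Run:
```python
from h import *
goto(650.6,80.8,97.3,5.65)
im,c=snap('wrist','w4.png')
crop('w4.png',215,115,140,90,5,'w4c.png')
```

```text
t 7.6 pos [650.2  82.1 158.2] zyaw 5.63 F [-0.1  0.6 -3.5] w 55.8
shift cm [ 6.09 -0.14  0.04] turn -0.0004
```

View pics/w4c.png

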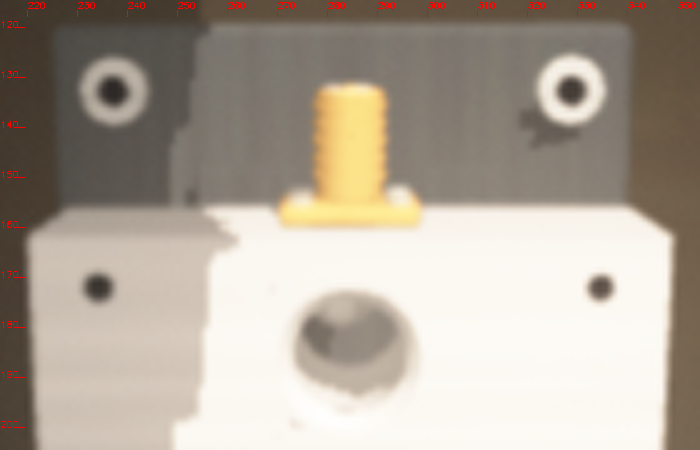

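>>> move_arm(
  moves=[
    [[0,0,0],0,-0.6],
    [[0,0,0],0,-0.6],
    [[0,0,0],0,-0.6],
  ],
)

```text
time_s: 8.02
ee_pos: [650.7, 82.2, 159.5]
ee_rot: [-12.6, 90.0, -6.9]
force: [-0.4, 0.2, -3.1]
gripper_width: 55.9
```

Run:
```python
from h import *
goto(650.6,80.8,97.3,5.65); print(status.state()['qvel'].round(2))
```

```text
t 8.03 pos [650.7  82.2 159.5] zyaw 5.63 F [-0.4  0.2 -3.1] w 55.9
shift cm [ 6.22 -0.13 -0.03] turn -0.0004
[-0.02  0.12  0.07  0.    0.06 -0.  ]
```

>>> move_arm(
  moves=[
    [[0,-0.14,0],0,-0.6],
    [[0,-0.14,0],0,-0.6],
    [[0,-0.14,0],0,-0.6],
    [[0,-0.14,0],0,-0.6],
  ],
)

```text
time_s: 8.52
ee_pos: [650.7, 80.8, 159.2]
ee_rot: [-99.4, 90.0, -93.8]
force: [-0.4, 0.0, -2.9]
gripper_width: 55.8
```

Run:
```python
from h import *
goto(650.6,80.8,97.3,5.65); print(status.state()['qvel'].round(2))
im,c=snap('wrist','w5.png')
crop('w5.png',215,115,140,90,5,'w5c.png')
```

```text
t 8.53 pos [650.7  80.8 159.2] zyaw 5.63 F [-0.4  0.  -2.9] w 55.8
shift cm [ 6.19  0.01 -0.01] turn -0.0004
[ 0.03 -0.07  0.01  0.04 -0.08  0.05]
```

View pics/w5c.png

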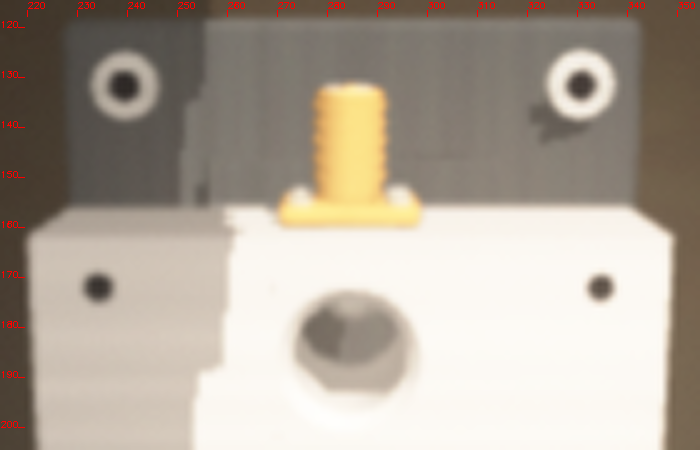

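>>> move_arm(
  moves=[
    [[0.5,0,0],0,-0.6],
    [[1,0,0],0,-0.6],
    [[1.5,0,0],0,-0.6],
    [[2,0,0],0,-0.6],
    [[2.5,0,0],0,-0.6],
    [[2.5,0,0],0,-0.6],
    [[2.5,0,0],0,-0.6],
  ],
)

```text
time_s: 9.45
ee_pos: [650.9, 80.8, 134.4]
ee_rot: [-14.2, 90.0, -8.6]
force: [-0.3, 0.7, -3.2]
gripper_width: 55.7
```

>>> move_arm(
  moves=[
    [[0.6,0,0],0,-0.6],
    [[1.2,0,0],0,-0.6],
    [[1.8,0,0],0,-0.6],
    [[2.4,0,0],0,-0.6],
    [[2.9,0,0],0,-0.6],
    [[3.3,0,0],0,-0.6],
    [[3.5,0,0],0,-0.6],
    [[3.6,0,0],0,-0.6],
    [[3.65,0,0],0,-0.6],
    [[3.65,0,0],0,-0.6],
    [[3.65,0,0],0,-0.6],
  ],
)

```text
time_s: 10.82
ee_pos: [650.8, 80.8, 97.9]
ee_rot: [-12.4, 90.0, -6.8]
force: [-0.4, -0.7, -2.4]
gripper_width: 55.9
```

>>> move_arm(
  moves=[
    [[0.05,0,0],0,-0.6],
    [[0.1,0,0],0,-0.6],
    [[0.1,0,0],0,-0.6],
    [[0.1,0,0],0,-0.6],
  ],
)

```text
time_s: 11.32
ee_pos: [650.8, 80.8, 97.3]
ee_rot: [-9.5, 90.0, -3.8]
force: [-1.9, 0.4, 2.9]
gripper_width: 55.8
```

>>> move_arm(
  moves=[
    [[0,0,0],0,0.4],
    [[0,0,0],0,0.8],
    [[0,0,0],0,1],
    [[-1,0,0],0,1],
    [[-3,0,0],0,1],
    [[-7,0,0],0,1],
    [[-10,0,0],0,1],
    [[-10,0,0],0,1],
  ],
)

```text
time_s: 12.32
ee_pos: [652.2, 80.9, 200.3]
ee_rot: [-0.2, 89.6, 5.4]
force: [-0.4, -0.9, -0.7]
gripper_width: 91.3
```

Run:
```python
from h import *
u=np.array([np.cos(np.radians(-16.2)),np.sin(np.radians(-16.2))])
t=np.array([480.5,212])-35*u
goto(t[0],t[1],190,-16.2)
im,c=snap('wrist','w6.png');im,c=snap('scene','s6.png')
```

```text
t 12.32 pos [652.2  80.9 200.3] zyaw 5.62 F [-0.4 -0.9 -0.7] w 91.3
shift cm [  0.89  16.03 -19.06] turn 0.3809
```

View pics/w6.png

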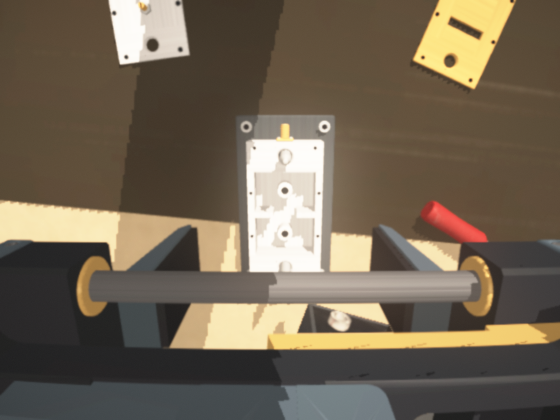

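View pics/s6.png

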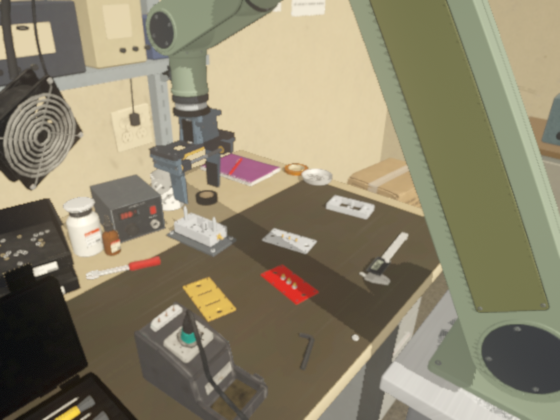

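The body sits on the jig with both pins through its holes ((285,156) and (285,267) in the wrist view). Next is the iris plate.

>>> move_arm(
  moves=[
    [[0,4,-4],0.1,1],
    [[0.9,10,-10],0.2,1],
    [[0.9,16,-19],0.381,1],
    [[0.9,16,-19],0.381,1],
    [[0.9,16,-19],0.381,1],
    [[0.9,16,-19],0.381,1],
    [[0.9,16,-19],0.381,1],
    [[0.9,16,-19],0.381,1],
  ],
)

```text
time_s: 13.42
ee_pos: [447.1, 220.8, 187.5]
ee_rot: [-45.2, 90.0, -61.5]
force: [-0.5, -0.3, 0.6]
gripper_width: 91.2
```

Run:
```python
from h import *
goto(447,222,190,-16.2)
im,c=snap('wrist','w7.png')
import pickle;pickle.dump(c,open('w7.pkl','wb'))
crop('w7.png',220,100,140,180,4,'w7c.png')
```

```text
t 13.43 pos [447.1 220.8 187.5] zyaw -16.29 F [-0.5 -0.3  0.6] w 91.2
shift cm [-0.25  0.11 -0.04] turn -0.0016
```

View pics/w7.png

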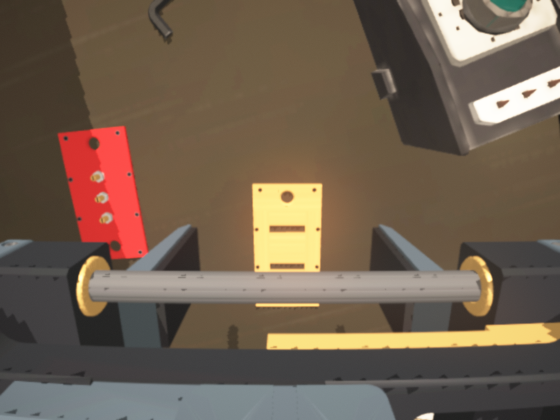

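View pics/w7c.png

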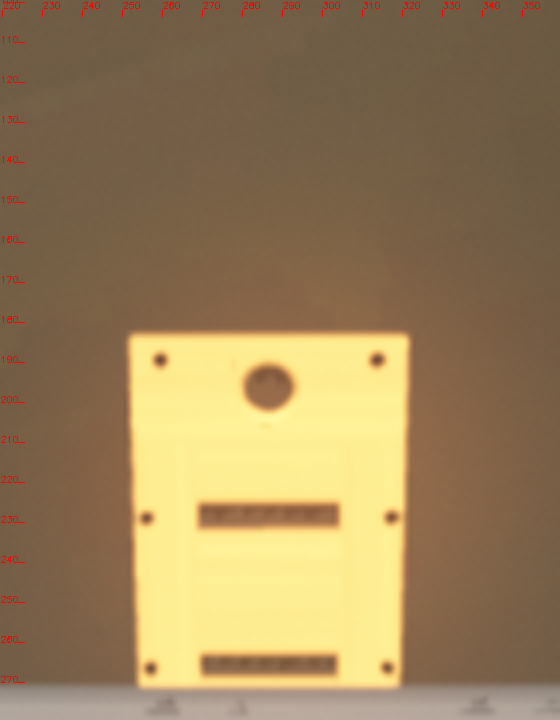

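```bash
cat >> h.py <<'E'
def flat(c,z,hole,prs,edge,kn=49):
    w=hit(c,[hole]+prs,z)[:,:2]; m=(w[1::2]+w[2::2])/2
    d=m[-1]-m[0]; cr=[np.degrees(np.arctan2(*(w[i]-w[i+1])[::-1])) for i in range(1,len(w),2)]
    a=np.degrees(np.arctan2(d[1],d[0])); print('axis',a.round(2),'cross',[round((q+90+90)%180-90,2) for q in cr])
    av=np.mean([a]+[(q+90+90)%180-90 for q in cr]); u=np.array([np.cos(np.radians(av)),np.sin(np.radians(av))])
    e=hit(c,[edge],z)[0,:2]
    print('yaw',av.round(2),'ctr hole',w[0]+44*u,'pair',m[0]+kn*u,'edge',e+55*u,'pairs',m)
E
python3 - <<'E'
from h import *
import pickle
c=pickle.load(open('w7.pkl','rb'))
flat(c,6,(286.75,196.25),[(259.5,189.5),(313.75,189.5),(256.25,229),(317.5,228.75),(257.25,266.5),(316.5,266.5)],(286.7,182.75))
goto(480.7,211.2,81,-16.2)
E
```

```text
axis -16.05 cross [np.float64(-16.3), np.float64(-16.05), np.float64(-16.28)]
yaw -16.17 ctr hole [479.35305008 212.37656763] pair [478.75659081 212.44936092] edge [479.23041637 212.38311278] pairs [[431.69490536 226.09479104]
 [463.82707102 216.95206306]
 [496.42255333 207.47305995]]
t 13.47 pos [446.9 220.8 187.5] zyaw -16.29 F [-0.6  0.6  0.1] w 91.1
shift cm [10.65  0.03  3.52] turn -0.0015
```

Run:
```python
from h import *
goto(479.5,212.3,80,-16.17)
```

```text
t 13.47 pos [446.9 220.8 187.5] zyaw -16.29 F [-0.6  0.6  0.1] w 91.1
shift cm [10.75  0.1   3.37] turn -0.002
```

>>> move_arm(
  moves=[
    [[2,0.05,2],0,1],
    [[5,0.05,3.35],0,1],
    [[8,0.05,3.35],0,1],
    [[9.5,0.05,3.35],0,1],
    [[10.2,0.05,3.35],0,1],
    [[10.4,0.05,3.35],0,1],
    [[10.4,0.05,3.35],0,1],
    [[10.4,0.05,3.35],0,1],
  ],
)

```text
time_s: 14.48
ee_pos: [478.6, 212.7, 84.5]
ee_rot: [35.6, 89.9, 19.4]
force: [-0.4, -0.0, 0.5]
gripper_width: 91.3
```

Run:
```python
from h import *
goto(479.5,212.3,80,-16.17)
```

```text
t 14.47 pos [478.6 212.7  84.5] zyaw -16.19 F [-0.4 -0.   0.5] w 91.3
shift cm [ 0.45 -0.02  0.09] turn -0.0004
```

>>> move_arm(
  moves=[
    [[0.25,0,0.1],0,1],
    [[0.45,0,0.1],0,1],
    [[0.45,0,0.1],0,1],
    [[0.45,0,0.1],0,1],
  ],
)

```text
time_s: 14.98
ee_pos: [479.2, 212.2, 79.2]
ee_rot: [-106.3, 90.0, -122.5]
force: [-0.2, 0.1, 0.0]
gripper_width: 91.4
```

Run:
```python
from h import *
goto(479.5,212.3,80,-16.17)
im,c=snap('wrist','w8.png')
```

```text
t 14.97 pos [479.2 212.2  79.2] zyaw -16.2 F [-0.2  0.1  0. ] w 91.4
shift cm [-0.08  0.02  0.02] turn -0.0006
```

View pics/w8.png

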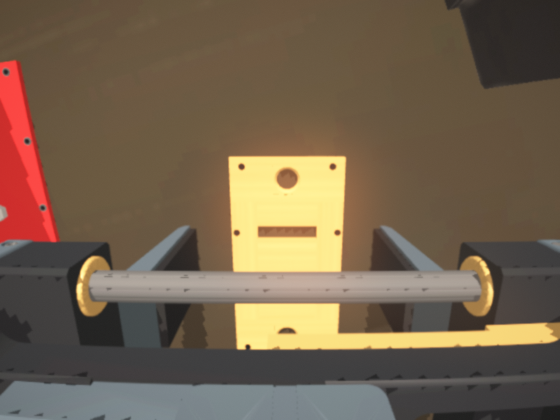

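>>> move_arm(
  moves=[
    [[0,0,0],0,0.4],
    [[0,0,0],0,0],
    [[0,0,0],0,-0.6],
    [[0,0,0],0,-0.6],
    [[0,0,0],0,-0.6],
    [[-1,0,0],0,-0.6],
    [[-3,0,0],0,-0.6],
    [[-7,0,0],0,-0.6],
    [[-12,0,0],0,-0.6],
    [[-13,0,0],0,-0.6],
    [[-13,0,0],0,-0.6],
  ],
  force=30,
)

```text
time_s: 16.4
ee_pos: [479.1, 212.1, 209.6]
ee_rot: [31.5, 89.9, 15.3]
force: [0.0, 0.2, -0.8]
gripper_width: 55.2
```

Run:
```python
from h import *
goto(650.9,80.8,209,5.6)
im,c=snap('wrist','w9.png')
crop('w9.png',215,145,140,110,5,'w9c.png')
```

```text
t 16.4 pos [479.1 212.1 209.6] zyaw -16.2 F [ 0.   0.2 -0.8] w 55.2
shift cm [ 0.08 -7.82 20.17] turn -0.3805
```

View pics/w9c.png

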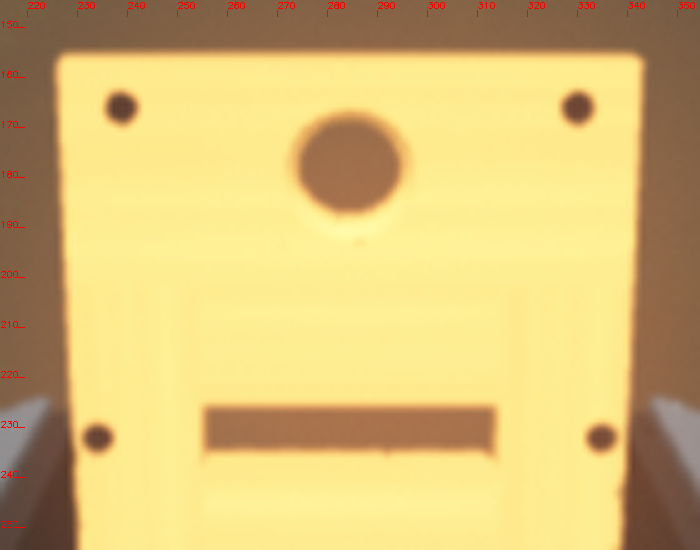

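```bash
cat >> h.py <<'E'
EYE=np.array([-91.75,-0.1,-69.45]); 
def intool(px,d):
    # points in tool frame on plane tool-x = d
    c=viewer.get_calibration('wrist'); s,R,p=tool()
    Rc=R.T@Rt.from_euler('xyz',c['rotation'],degrees=True).as_matrix(); e=R.T@(c['eye']-p)
    u=cv2.undistortPoints(np.array(px,float).reshape(-1,1,2),c['camera_matrix'],c['D']).reshape(-1,2)
    r=np.c_[u,np.ones(len(u))]@Rc.T
    return (e+r*((d-e[0])/r[:,0])[:,None])[:,1:]
E
python3 - <<'E'
from h import *
print('body',intool([(234.1,171.9),(334.5,171.9)],57.3))
print('iris',intool([(238.7,166.1),(330.1,166.1),(284.7,179)],73.2), intool([(234,232.1),(335,232.1)],73.2))
E
```

```text
body [[-22.63844515 -48.85474804]
 [ 21.15667547 -48.83890084]]
iris [[-22.69652326 -49.29674871]
 [ 21.23948909 -49.27968041]
 [ -0.5820775  -42.99593096]] [[-26.19236704 -15.92804483]
 [ 24.78750571 -15.92685745]]
```

Run:
```python
from h import *
goto(651.2,80.9,170,5.62)
```

```text
t 16.45 pos [478.5 211.9 208.4] zyaw -16.2 F [-0.3  0.6 -1.4] w 55.6
shift cm [ 3.83 -7.76 20.24] turn -0.3809
```

>>> move_arm(
  moves=[
    [[0,-2,4],-0.1,-0.6],
    [[0,-4,8],-0.2,-0.6],
    [[0,-5.5,13],-0.3,-0.6],
    [[0,-7,17],-0.381,-0.6],
    [[1.5,-7.75,20.2],-0.381,-0.6],
    [[3,-7.75,20.2],-0.381,-0.6],
    [[3.8,-7.75,20.2],-0.381,-0.6],
    [[3.8,-7.75,20.2],-0.381,-0.6],
    [[3.8,-7.75,20.2],-0.381,-0.6],
    [[3.8,-7.75,20.2],-0.381,-0.6],
    [[3.8,-7.75,20.2],-0.381,-0.6],
  ],
)

```text
time_s: 17.82
ee_pos: [651.7, 81.6, 171.9]
ee_rot: [-4.5, 89.9, 1.1]
force: [-0.5, 0.1, -2.1]
gripper_width: 55.5
```

Run:
```python
from h import *
goto(651.2,80.9,156,5.62)
```

```text
t 17.82 pos [651.7  81.6 171.9] zyaw 5.64 F [-0.5  0.1 -2.1] w 55.5
shift cm [ 1.59 -0.07 -0.05] turn 0.0004
```

>>> move_arm(
  moves=[
    [[0.5,-0.07,-0.05],0,-0.6],
    [[1,-0.07,-0.05],0,-0.6],
    [[1.5,-0.07,-0.05],0,-0.6],
    [[1.5,-0.07,-0.05],0,-0.6],
    [[1.5,-0.07,-0.05],0,-0.6],
  ],
)

```text
time_s: 18.45
ee_pos: [651.3, 80.7, 156.2]
ee_rot: [-62.9, 90.0, -57.2]
force: [-1.1, 0.6, -1.7]
gripper_width: 55.3
```

Run:
```python
from h import *
goto(651.2,80.9,119.2,5.62)
im,c=snap('wrist','w10.png')
crop('w10.png',215,105,140,110,5,'w10c.png')
```

```text
t 18.45 pos [651.3  80.7 156.2] zyaw 5.63 F [-1.1  0.6 -1.7] w 55.3
shift cm [ 3.7   0.02 -0.  ] turn 0.0001
```

View pics/w10c.png

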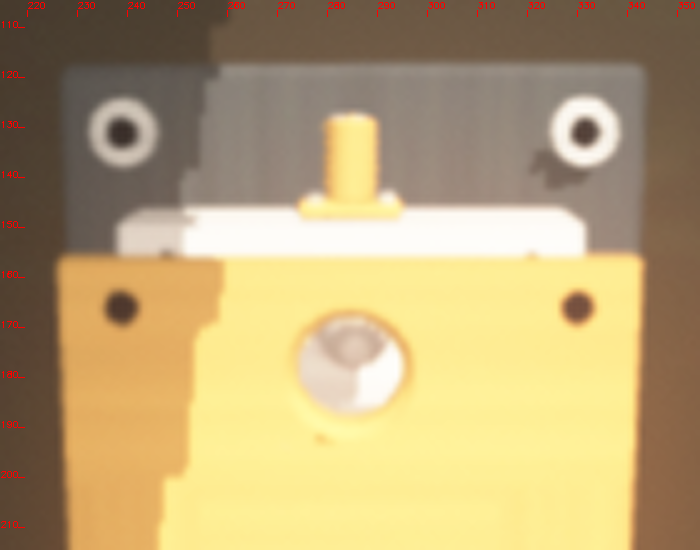

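Run:
```python
from h import *
c=viewer.get_calibration('wrist'); s,R,p=tool()
for x,z in((82.2,-44.3),(73.2,-44.3),(79.2,-44.3)):
    q=proj(c,(p+R@np.array([x,-0.7,z]))[None])[0]; print(x,q,(q+.5-[215,105])*5)
C=np.array([650.75,80.75]);u=np.array([np.cos(np.radians(5.6)),np.sin(np.radians(5.6))])
q=proj(c,[[*(C-44*u),74]])[0];print('jig tip',(q+.5-[215,105])*5)
```

```text
82.2 [283.80929057 173.93377885] [346.54645286 347.16889425]
73.2 [283.74413831 176.77672325] [346.22069153 361.38361627]
79.2 [283.78830674 174.84935024] [346.44153372 351.74675118]
jig tip [354.93414114 344.12940965]
```

>>> move_arm(
  moves=[
    [[0.5,0,0],0,-0.6],
    [[1,0,0],0,-0.6],
    [[1.5,0,0],0,-0.6],
    [[2,0,0],0,-0.6],
    [[2.5,0,0],0,-0.6],
    [[3,0,0],0,-0.6],
    [[3.3,0,0],0,-0.6],
    [[3.5,0,0],0,-0.6],
    [[3.5,0,0],0,-0.6],
    [[3.5,0,0],0,-0.6],
  ],
)

```text
time_s: 19.75
ee_pos: [651.3, 80.7, 121.4]
ee_rot: [-15.5, 90.0, -9.9]
force: [0.5, 0.0, -1.3]
gripper_width: 55.4
```

>>> move_arm(
  moves=[
    [[0.1,0,0],0,-0.6],
    [[0.15,0,0],0,-0.6],
    [[0.2,0,0],0,-0.6],
    [[0.25,0,0],0,-0.6],
    [[0.25,0,0],0,-0.6],
    [[0.25,0,0],0,-0.6],
  ],
)

```text
time_s: 20.5
ee_pos: [651.2, 80.7, 119.3]
ee_rot: [-14.9, 90.0, -9.3]
force: [-2.0, -0.1, 3.9]
gripper_width: 55.3
```

>>> move_arm(
  moves=[
    [[0,0,0],0,0.4],
    [[0,0,0],0,0.8],
    [[0,0,0],0,1],
    [[-1,0,0],0,1],
    [[-3,0,0],0,1],
    [[-7,0,0],0,1],
    [[-8,0,0],0,1],
    [[-8,0,0],0,1],
  ],
)

```text
time_s: 21.5
ee_pos: [651.3, 80.7, 199.4]
ee_rot: [-2.4, 89.9, 3.2]
force: [-0.2, -0.6, -0.4]
gripper_width: 91.0
```

Run:
```python
from h import *
u=np.array([np.cos(np.radians(10.3)),np.sin(np.radians(10.3))])
t=np.array([467.5,-271])-32*u; print(t)
goto(t[0],t[1],190,10.3)
im,c=snap('wrist','w11.png')
crop('w11.png',215,105,140,110,5,'w11c.png')
```

```text
[ 436.01567879 -276.72167088]
t 21.5 pos [651.3  80.7 199.4] zyaw 5.63 F [-0.2 -0.6 -0.4] w 91.0
shift cm [  0.91 -33.46 -24.93] turn -0.0815
```

View pics/w11.png

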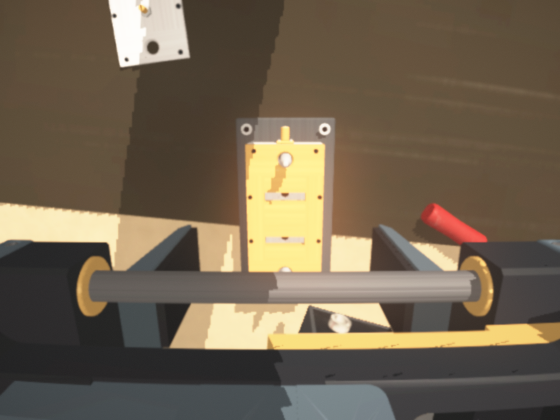

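The iris plate lies over both pins ((286,158) and (285,269)), square on the body. Next is the frame.

>>> move_arm(
  moves=[
    [[0.9,-33.4,-24.9],-0.081,1],
    [[0.9,-33.4,-24.9],-0.081,1],
    [[0.9,-33.4,-24.9],-0.081,1],
    [[0.9,-33.4,-24.9],-0.081,1],
    [[0.9,-33.4,-24.9],-0.081,1],
    [[0.9,-33.4,-24.9],-0.081,1],
    [[0.9,-33.4,-24.9],-0.081,1],
    [[0.9,-33.4,-24.9],-0.081,1],
    [[0.9,-33.4,-24.9],-0.081,1],
    [[0.9,-33.4,-24.9],-0.081,1],
    [[0.9,-33.4,-24.9],-0.081,1],
  ],
)

```text
time_s: 22.92
ee_pos: [436.7, -275.2, 189.6]
ee_rot: [128.0, 90.0, 138.4]
force: [-0.0, -0.3, -0.2]
gripper_width: 91.2
```

Run:
```python
from h import *
goto(436,-276.7,190,10.3)
im,c=snap('wrist','w12.png')
import pickle;pickle.dump(c,open('w12.pkl','wb'))
crop('w12.png',220,140,140,140,5,'w12c.png')
```

```text
t 22.93 pos [ 436.7 -275.2  189.6] zyaw 10.37 F [-0.  -0.3 -0.2] w 91.2
shift cm [-0.04 -0.14 -0.09] turn 0.0012
```

View pics/w12.png

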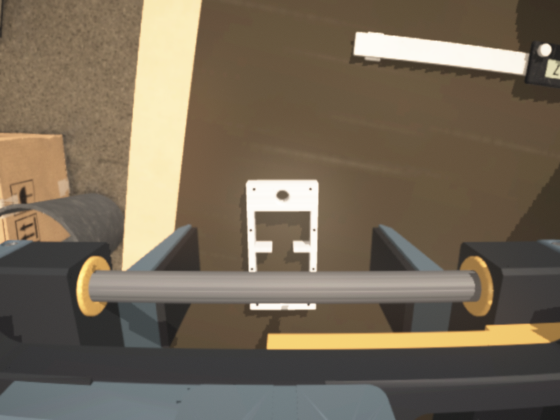

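View pics/w12c.png

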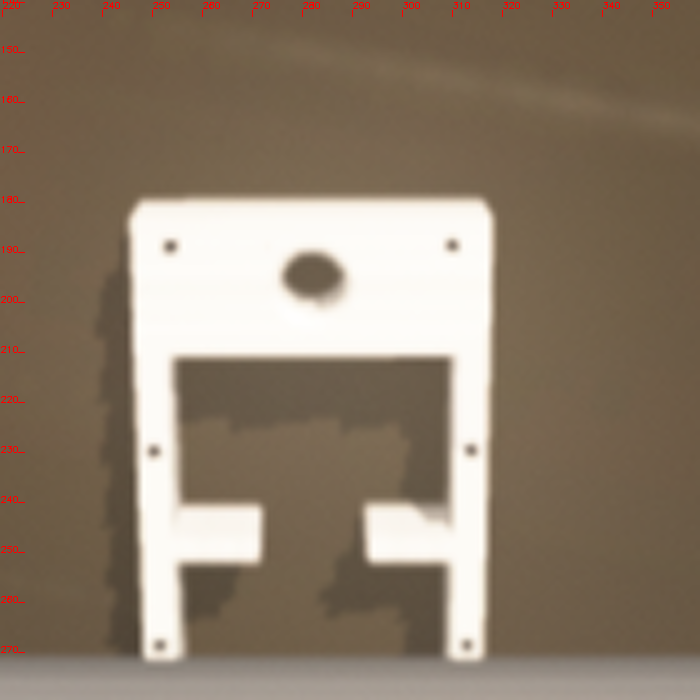

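Run:
```python
from h import *
import pickle
c=pickle.load(open('w12.pkl','rb'))
flat(c,18,(282.4,195),[(253.5,188.7),(309.9,188.5),(250.3,229.9),(313.7,229.5),(251.5,268.5),(312.9,268.5)],(281.7,181.5),49.3)
goto(468,-271,81,10.3)
```

```text
axis 10.56 cross [np.float64(10.54), np.float64(10.73), np.float64(10.37)]
yaw 10.55 ctr hole [ 466.5109694  -271.80698819] pair [ 466.79715798 -272.28726699] edge [ 466.89367718 -272.22827855] pairs [[ 418.33053451 -281.31369536]
 [ 451.36409011 -275.1252995 ]
 [ 484.61149373 -268.9627125 ]]
t 22.98 pos [ 436.6 -275.3  189.7] zyaw 10.36 F [ 0.2 -0.5 -0.3] w 91.4
shift cm [10.87 -0.14  3.16] turn 0.001
```

Run:
```python
from h import *
goto(466.8,-272.2,81,10.5)
```

```text
t 22.98 pos [ 436.6 -275.3  189.7] zyaw 10.36 F [ 0.2 -0.5 -0.3] w 91.4
shift cm [10.87 -0.23  3.02] turn -0.0025
```

>>> move_arm(
  moves=[
    [[2,-0.1,2],-0.002,1],
    [[5,-0.1,3.05],-0.002,1],
    [[8,-0.1,3.05],-0.002,1],
    [[9.8,-0.1,3.05],-0.002,1],
    [[10.5,-0.1,3.05],-0.002,1],
    [[10.7,-0.1,3.05],-0.002,1],
    [[10.7,-0.1,3.05],-0.002,1],
    [[10.7,-0.1,3.05],-0.002,1],
    [[10.7,-0.1,3.05],-0.002,1],
  ],
)

```text
time_s: 24.1
ee_pos: [466.5, -271.8, 83.3]
ee_rot: [-45.8, 89.9, -35.4]
force: [-0.6, -0.0, -0.9]
gripper_width: 90.9
```

Run:
```python
from h import *
goto(466.8,-272.2,81,10.5)
```

```text
t 24.1 pos [ 466.5 -271.8   83.3] zyaw 10.38 F [-0.6 -0.  -0.9] w 90.9
shift cm [ 0.23 -0.04  0.02] turn -0.0021
```

>>> move_arm(
  moves=[
    [[0.2,-0.04,0],-0.002,1],
    [[0.2,-0.04,0],-0.002,0.5],
    [[0.2,-0.04,0],-0.002,0],
    [[0.2,-0.04,0],-0.002,-0.5],
    [[0.2,-0.04,0],-0.002,-0.5],
    [[0.2,-0.04,0],-0.002,-0.5],
  ],
  force=22,
)

```text
time_s: 24.85
ee_pos: [466.4, -272.0, 80.8]
ee_rot: [-108.2, 90.0, -97.7]
force: [0.8, 1.0, 0.6]
gripper_width: 56.0
```

Run:
```python
from h import *
goto(466.8,-272.2,81,10.5)
```

```text
t 24.85 pos [ 466.4 -272.    80.8] zyaw 10.5 F [0.8 1.  0.6] w 56.0
shift cm [-0.02 -0.02  0.04] turn -0.0001
```

>>> move_arm(
  moves=[
    [[-1,0,0],0,-0.5],
    [[-3,0,0],0,-0.5],
    [[-7,0,0],0,-0.5],
    [[-12,0,0],0,-0.5],
    [[-12,0,0],0,-0.5],
  ],
)

```text
time_s: 25.48
ee_pos: [468.2, -273.2, 205.3]
ee_rot: [-42.7, 89.4, -32.2]
force: [-1.5, -0.6, -2.1]
gripper_width: 55.9
```

Run:
```python
from h import *
im,c=snap('wrist','w13.png')
crop('w13.png',215,145,140,110,5,'w13c.png')
goto(651.2,80.9,172,5.62)
```

```text
t 25.52 pos [ 466.9 -272.4  202.8] zyaw 10.5 F [-0.7  0.7 -1.2] w 55.4
shift cm [ 3.06 31.39 24.55] turn 0.0852
```

View pics/w13c.png

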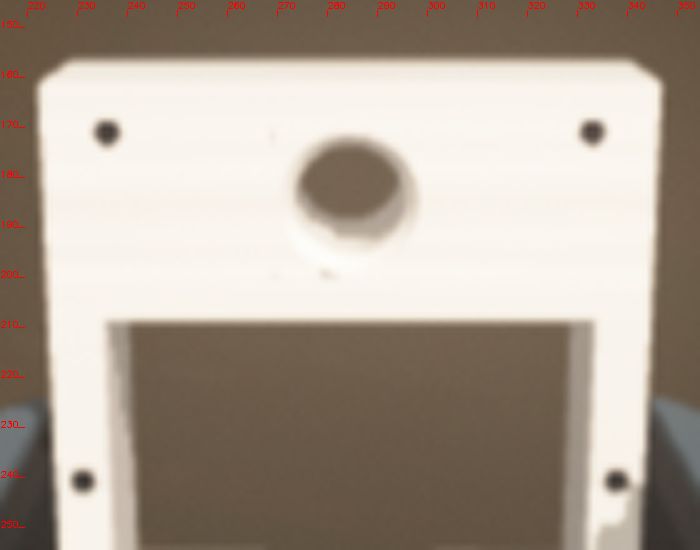

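Run:
```python
from h import *
print(intool([(235.9,170.9),(332.9,170.9)],62.8), intool([(231.1,240.7),(337.9,240.7)],62.8))
```

```text
[[-22.22270595 -48.71928637]
 [ 21.61056415 -48.69903223]] [[-25.71088435 -15.32831992]
 [ 25.14173852 -15.32150676]]
```

Run:
```python
from h import *
goto(650.7,80.5,170,5.6)
```

```text
t 25.52 pos [ 466.9 -272.4  202.8] zyaw 10.5 F [-0.7  0.7 -1.2] w 55.4
shift cm [ 3.26 31.36 24.49] turn 0.0855
```

>>> move_arm(
  moves=[
    [[0,4,3],0,-0.5],
    [[0,8,6],0.02,-0.5],
    [[0,12,10],0.04,-0.5],
    [[0,16,13],0.06,-0.5],
    [[0,20,16],0.085,-0.5],
    [[0,24,19],0.085,-0.5],
    [[0,28,22],0.085,-0.5],
    [[0.5,31.3,24.5],0.085,-0.5],
    [[1.5,31.3,24.5],0.085,-0.5],
    [[2.5,31.3,24.5],0.085,-0.5],
    [[3,31.3,24.5],0.085,-0.5],
    [[3,31.3,24.5],0.085,-0.5],
    [[3,31.3,24.5],0.085,-0.5],
    [[3,31.3,24.5],0.085,-0.5],
  ],
)

```text
time_s: 27.28
ee_pos: [650.4, 80.1, 171.3]
ee_rot: [-4.6, 89.9, 1.0]
force: [0.2, -0.3, -1.3]
gripper_width: 55.9
```

Run:
```python
from h import *
goto(650.7,80.5,160,5.6)
```

```text
t 27.27 pos [650.4  80.1 171.3] zyaw 5.6 F [ 0.2 -0.3 -1.3] w 55.9
shift cm [1.13 0.04 0.03] turn 0.0
```

>>> move_arm(
  moves=[
    [[0.5,0.03,0.03],0,-0.5],
    [[1,0.03,0.03],0,-0.5],
    [[1.2,0.03,0.03],0,-0.5],
    [[1.2,0.03,0.03],0,-0.5],
    [[1.2,0.03,0.03],0,-0.5],
  ],
)

```text
time_s: 27.9
ee_pos: [650.6, 80.7, 158.8]
ee_rot: [-23.3, 90.0, -17.7]
force: [0.8, 0.3, -0.5]
gripper_width: 55.8
```

Run:
```python
from h import *
goto(650.7,80.5,126.8,5.6)
im,c=snap('wrist','w14.png')
crop('w14.png',215,105,140,110,5,'w14c.png')
```

```text
t 27.9 pos [650.6  80.7 158.8] zyaw 5.63 F [ 0.8  0.3 -0.5] w 55.8
shift cm [ 3.2  -0.02  0.01] turn 0.0005
```

View pics/w14c.png

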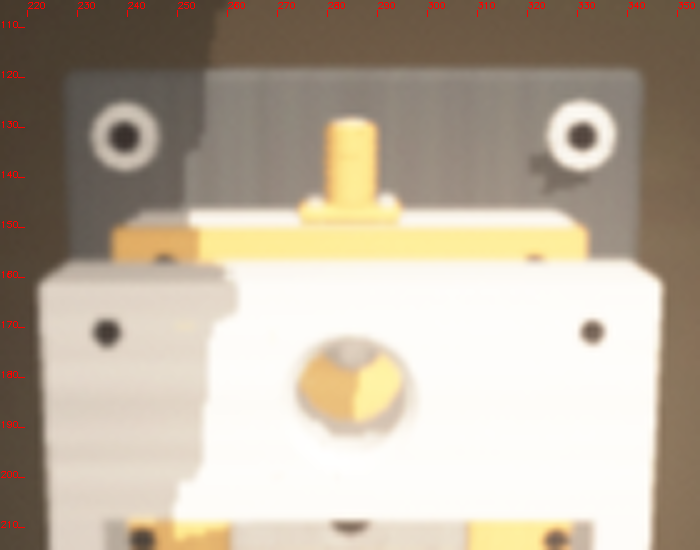

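>>> move_arm(
  moves=[
    [[0.5,-0.02,0],0,-0.5],
    [[1,-0.02,0],0,-0.5],
    [[1.5,-0.02,0],0,-0.5],
    [[2,-0.02,0],0,-0.5],
    [[2.4,-0.02,0],0,-0.5],
    [[2.7,-0.02,0],0,-0.5],
    [[2.9,-0.02,0],0,-0.5],
    [[2.95,-0.02,0],0,-0.5],
    [[2.95,-0.02,0],0,-0.5],
    [[2.95,-0.02,0],0,-0.5],
  ],
)

```text
time_s: 29.2
ee_pos: [650.6, 80.5, 129.3]
ee_rot: [-17.0, 90.0, -11.3]
force: [-0.4, -0.2, -0.4]
gripper_width: 56.0
```

>>> move_arm(
  moves=[
    [[0.1,0,0],0,-0.5],
    [[0.15,0,0],0,-0.5],
    [[0.2,0,0],0,-0.5],
    [[0.25,0,0],0,-0.5],
    [[0.28,0,0],0,-0.5],
    [[0.28,0,0],0,-0.5],
    [[0.28,0,0],0,-0.5],
  ],
)

```text
time_s: 30.08
ee_pos: [650.6, 80.5, 126.8]
ee_rot: [-26.6, 90.0, -20.9]
force: [-1.0, 0.4, 3.0]
gripper_width: 55.7
```

Contact at the expected height. I'll release and go to the cover.

>>> move_arm(
  moves=[
    [[0,0,0],0,0.4],
    [[0,0,0],0,0.8],
    [[0,0,0],0,1],
    [[-1,0,0],0,1],
    [[-3,0,0],0,1],
    [[-6,0,0],0,1],
    [[-7,0,0],0,1],
    [[-7,0,0],0,1],
  ],
)

```text
time_s: 31.08
ee_pos: [650.7, 80.5, 197.2]
ee_rot: [-2.2, 89.9, 3.4]
force: [0.3, -0.6, 0.6]
gripper_width: 91.0
```

Run:
```python
from h import *
u=np.array([np.cos(np.radians(11.3)),np.sin(np.radians(11.3))])
t=np.array([490.3,-44.8])-32*u; print(t)
goto(t[0],t[1],188,11.3)
im,c=snap('wrist','w15.png')
```

```text
[458.92033093 -51.07027662]
t 31.07 pos [650.7  80.5 197.2] zyaw 5.62 F [ 0.3 -0.6  0.6] w 91.0
shift cm [  0.89 -11.21 -20.38] turn -0.0991
```

View pics/w15.png

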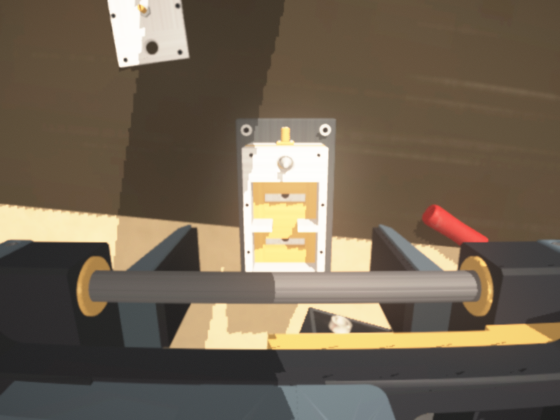

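The frame is down over the pins (near pin at (286,162)).

>>> move_arm(
  moves=[
    [[0.9,-11.2,-20.4],-0.099,1],
    [[0.9,-11.2,-20.4],-0.099,1],
    [[0.9,-11.2,-20.4],-0.099,1],
    [[0.9,-11.2,-20.4],-0.099,1],
    [[0.9,-11.2,-20.4],-0.099,1],
    [[0.9,-11.2,-20.4],-0.099,1],
    [[0.9,-11.2,-20.4],-0.099,1],
    [[0.9,-11.2,-20.4],-0.099,1],
  ],
)

```text
time_s: 32.12
ee_pos: [459.3, -50.5, 187.2]
ee_rot: [-139.1, 90.0, -127.7]
force: [0.6, 0.1, 0.3]
gripper_width: 91.3
```

Run:
```python
from h import *
goto(459,-51,188,11.3)
im,c=snap('wrist','w16.png')
import pickle;pickle.dump(c,open('w16.pkl','wb'))
crop('w16.png',220,140,140,140,5,'w16c.png')
```

```text
t 32.12 pos [459.3 -50.5 187.2] zyaw 11.36 F [0.6 0.1 0.3] w 91.3
shift cm [-0.08 -0.04 -0.04] turn 0.0011
```

View pics/w16.png

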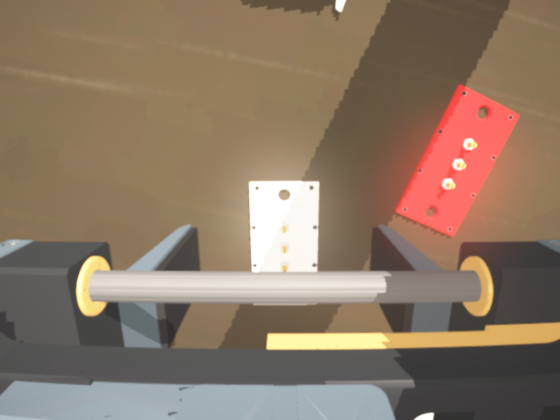

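View pics/w16c.png

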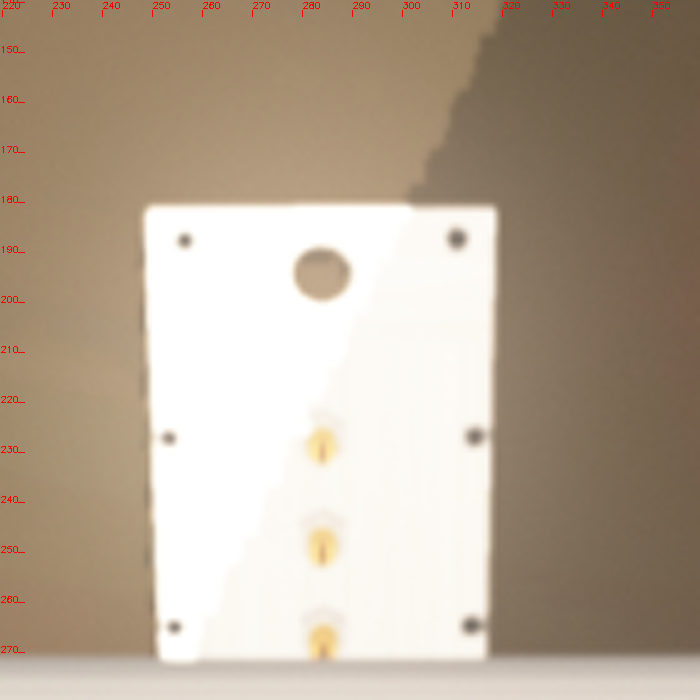

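Run:
```python
from h import *
import pickle
c=pickle.load(open('w16.pkl','rb'))
flat(c,6,(283.9,194.1),[(256.5,187.7),(310.9,187.1),(253.3,227.1),(314.5,226.7),(254.3,264.9),(313.9,264.5)],(283.7,180.7),49.3)
goto(490,-45,80,11.5)
```

```text
axis 11.57 cross [np.float64(11.97), np.float64(11.74), np.float64(11.77)]
yaw 11.76 ctr hole [489.97784497 -44.98668543] pair [489.77842193 -45.15475399] edge [490.00036251 -45.05359646] pairs [[441.51398721 -55.20633801]
 [474.20097032 -48.51512105]
 [507.45162499 -41.7019797 ]]
t 32.17 pos [459.1 -50.6 187.2] zyaw 11.36 F [-0.7  0.6  0.1] w 91.2
shift cm [10.72 -0.06  3.14] turn -0.0025
```

>>> move_arm(
  moves=[
    [[2,-0.05,2],-0.005,1],
    [[5,-0.05,3.15],-0.005,1],
    [[8,-0.05,3.15],-0.005,1],
    [[9.5,-0.05,3.15],-0.005,1],
    [[10.2,-0.05,3.15],-0.005,1],
    [[10.4,-0.05,3.15],-0.005,1],
    [[10.4,-0.05,3.15],-0.005,1],
    [[10.4,-0.05,3.15],-0.005,1],
    [[10.4,-0.05,3.15],-0.005,1],
  ],
)

```text
time_s: 33.3
ee_pos: [489.7, -45.4, 83.9]
ee_rot: [-23.9, 89.9, -12.4]
force: [-0.1, -0.0, -1.3]
gripper_width: 91.3
```

Run:
```python
from h import *
goto(489.9,-45.1,79.5,11.65)
```

```text
t 33.3 pos [489.7 -45.4  83.9] zyaw 11.58 F [-0.1 -0.  -1.3] w 91.3
shift cm [0.44 0.02 0.02] turn -0.0011
```

>>> move_arm(
  moves=[
    [[0.2,0.02,0.02],0,1],
    [[0.4,0.02,0.02],0,1],
    [[0.4,0.02,0.02],0,1],
    [[0.4,0.02,0.02],0,1],
  ],
)

```text
time_s: 33.8
ee_pos: [489.6, -45.1, 79.4]
ee_rot: [-161.2, 90.0, -149.6]
force: [0.4, -0.1, -0.1]
gripper_width: 91.4
```

Run:
```python
from h import *
goto(489.9,-45.1,79.5,11.65)
```

```text
t 33.8 pos [489.6 -45.1  79.4] zyaw 11.59 F [ 0.4 -0.1 -0.1] w 91.4
shift cm [-0.01 -0.01  0.03] turn -0.0011
```

>>> move_arm(
  moves=[
    [[0,0,0],0,0.4],
    [[0,0,0],0,0],
    [[0,0,0],0,-0.6],
    [[0,0,0],0,-0.6],
    [[0,0,0],0,-0.6],
    [[-1,0,0],0,-0.6],
    [[-3,0,0],0,-0.6],
    [[-7,0,0],0,-0.6],
    [[-12,0,0],0,-0.6],
    [[-12,0,0],0,-0.6],
    [[-12,0,0],0,-0.6],
    [[-12,0,0],0,-0.6],
  ],
  force=30,
)

```text
time_s: 35.3
ee_pos: [488.7, -45.0, 198.0]
ee_rot: [163.4, 89.8, 174.9]
force: [-0.5, 0.0, -1.3]
gripper_width: 55.9
```

Run:
```python
from h import *
goto(651,80.8,178,5.62)
im,c=snap('wrist','w17.png')
crop('w17.png',215,145,140,110,5,'w17c.png')
```

```text
t 35.3 pos [488.7 -45.  198. ] zyaw 11.58 F [-0.5  0.  -1.3] w 55.9
shift cm [ 1.95  9.06 18.44] turn 0.1041
```

View pics/w17c.png

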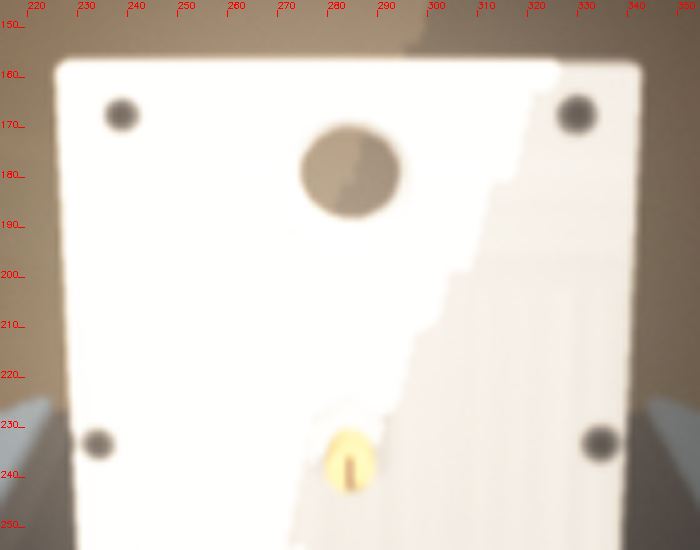

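Run:
```python
from h import *
print(intool([(238.9,167.5),(329.9,167.3)],73.4), intool([(234.2,233.3),(334.6,233.3)],73.4))
goto(650.6,80.8,178,5.62)
```

```text
[[-22.19940418 -48.7992155 ]
 [ 21.62794928 -48.87870842]] [[-25.69167906 -15.44495711]
 [ 25.07685645 -15.44056969]]
t 35.35 pos [488.8 -45.  198. ] zyaw 11.58 F [-1.  -0.7 -1. ] w 55.6
shift cm [ 1.96  9.07 18.38] turn 0.104
```

>>> move_arm(
  moves=[
    [[0,1.5,3],0.02,-0.6],
    [[0,3,6],0.04,-0.6],
    [[0,4.5,9],0.06,-0.6],
    [[0,6,12],0.08,-0.6],
    [[0,7.5,15],0.104,-0.6],
    [[1,8.5,17],0.104,-0.6],
    [[2,9.05,18.4],0.104,-0.6],
    [[2.4,9.05,18.4],0.104,-0.6],
    [[2.4,9.05,18.4],0.104,-0.6],
    [[2.4,9.05,18.4],0.104,-0.6],
    [[2.4,9.05,18.4],0.104,-0.6],
  ],
)

```text
time_s: 36.72
ee_pos: [651.6, 80.1, 176.1]
ee_rot: [-7.4, 90.0, -1.8]
force: [-1.1, 1.1, -1.3]
gripper_width: 55.4
```

Run:
```python
from h import *
goto(650.8,80.5,157,5.62)
```

```text
t 36.73 pos [651.6  80.1 176.1] zyaw 5.6 F [-1.1  1.1 -1.3] w 55.4
shift cm [ 1.91  0.04 -0.08] turn -0.0004
```

>>> move_arm(
  moves=[
    [[0.5,0.02,-0.08],0,-0.6],
    [[1,0.02,-0.08],0,-0.6],
    [[1.4,0.02,-0.08],0,-0.6],
    [[1.7,0.02,-0.08],0,-0.6],
    [[1.8,0.02,-0.08],0,-0.6],
    [[1.8,0.02,-0.08],0,-0.6],
    [[1.8,0.02,-0.08],0,-0.6],
  ],
)

```text
time_s: 37.6
ee_pos: [651.0, 80.7, 157.6]
ee_rot: [-16.2, 90.0, -10.6]
force: [0.4, -0.2, -0.8]
gripper_width: 56.0
```

Run:
```python
from h import *
goto(650.8,80.5,143.4,5.62)
im,c=snap('wrist','w18.png')
crop('w18.png',215,105,140,110,5,'w18c.png')
```

```text
t 37.6 pos [651.   80.7 157.6] zyaw 5.63 F [ 0.4 -0.2 -0.8] w 56.0
shift cm [ 1.42 -0.01 -0.02] turn 0.0001
```

View pics/w18c.png

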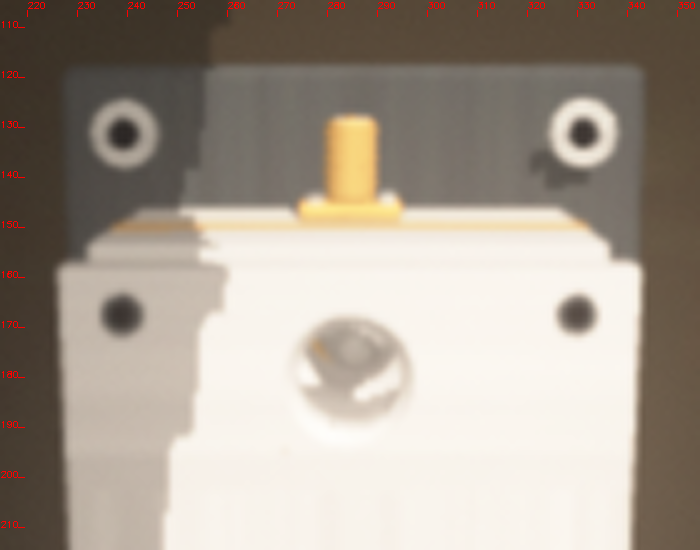

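>>> move_arm(
  moves=[
    [[0.3,-0.01,-0.02],0,-0.6],
    [[0.6,-0.01,-0.02],0,-0.6],
    [[0.9,-0.01,-0.02],0,-0.6],
    [[1.1,-0.01,-0.02],0,-0.6],
    [[1.2,-0.01,-0.02],0,-0.6],
    [[1.2,-0.01,-0.02],0,-0.6],
    [[1.2,-0.01,-0.02],0,-0.6],
  ],
)

```text
time_s: 38.52
ee_pos: [650.8, 80.5, 145.5]
ee_rot: [-30.7, 90.0, -25.1]
force: [0.1, 0.4, -1.1]
gripper_width: 55.4
```

>>> move_arm(
  moves=[
    [[0.08,0,0],0,-0.6],
    [[0.14,0,0],0,-0.6],
    [[0.19,0,0],0,-0.6],
    [[0.23,0,0],0,-0.6],
    [[0.25,0,0],0,-0.6],
    [[0.25,0,0],0,-0.6],
    [[0.25,0,0],0,-0.6],
  ],
)

```text
time_s: 39.4
ee_pos: [650.7, 80.5, 143.4]
ee_rot: [-19.2, 90.0, -13.5]
force: [-2.6, -1.0, 5.2]
gripper_width: 55.5
```

Seated. I'll release and retreat upwards.

>>> move_arm(
  moves=[
    [[0,0,0],0,0.4],
    [[0,0,0],0,0.8],
    [[0,0,0],0,1],
    [[-1,0,0],0,1],
    [[-3,0,0],0,1],
    [[-5,0,0],0,1],
    [[-6,0,0],0,1],
    [[-6,0,-4],0,1],
    [[-6,0,-8],0,1],
    [[-6,0,-8],0,1],
    [[-6,0,-8],0,1],
  ],
)

```text
time_s: 40.78
ee_pos: [571.9, 72.8, 203.4]
ee_rot: [-2.4, 89.9, 3.3]
force: [0.3, 0.4, -0.8]
gripper_width: 91.1
```

Run:
```python
from h import *
goto(571,72,203,5.62)
snap('wrist','w19.png');snap('scene','s19.png');snap('top','t19.png')
crop('s19.png',150,190,110,80,7,'s19c.png')
```

```text
t 40.77 pos [571.9  72.8 203.4] zyaw 5.63 F [ 0.3  0.4 -0.8] w 91.1
shift cm [ 0.04 -0.07 -0.1 ] turn 0.0002
```

View pics/w19.png

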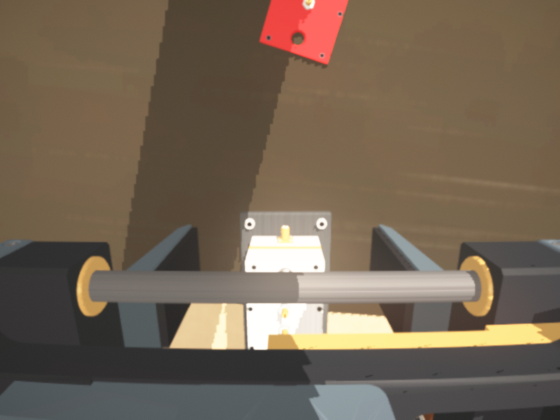

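View pics/s19c.png

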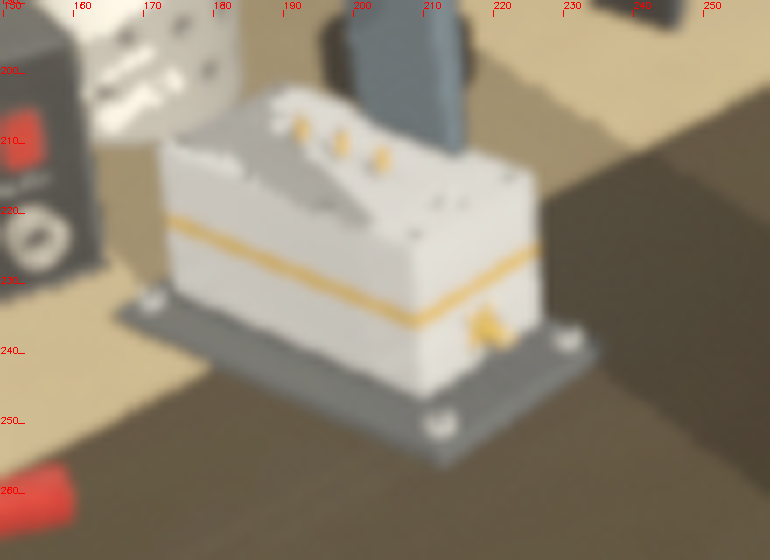

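The stack is flush and flat in the scene view: no gaps at the iris line (about (210,236)), the cover's three screws are up, and the gripper is clear. Handing in.

```bash
python3 -c "
from workcell import env
print(env.job_done())"
```

```text
the job is handed in; nothing more can be done
None
```

The cavity filter is stacked on the jig in order: body, iris plate, frame, cover. Each part was lowered slowly over both pins and released, and I handed the job in at about 41 s of the 109 s allowed. `env.job_done()` reports no verdict, so I can't confirm the official result.

- **Seating:** each part touched down within about 0.1 mm of the height expected from the arm's readings. The force readings, taken after each part had touched down, were 3–5 N.
- **Last pictures:** the stack looks flush and flat with no gaps, tuning screws up, and the gripper open and clear of it.
- **Not fully seen:** after the body and iris plate went down, both pins showed through their holes. After the frame, only the near pin was visible. For the cover, I saw the near pin centred in its hole just before the final lowering, and the last wrist picture hid the holes.
- **Bystanders:** I did not go near the dish, the wrench or the red look-alike, but I took no final measurement of their positions.
- **Disagreement:** part positions from the top and wrist cameras differed by about 1 mm. I used the wrist camera to line up each part.

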